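# Restock the sprung-lid bin and turn its sign to full

### The arm

A 6-joint arm with a two-finger parallel gripper is mounted at the origin on the work surface. World frame = base frame: x ahead of the robot, y to its left, z up, the work surface at z = 0. Lengths are in m, angles in rad, forces in N, time in s.
With the tool pointing down it reaches from about 0.35 to 0.775 m from the base axis. Payload 7.3 kg.
Tool frame: the origin (TCP) lies at the very end of the fingers, on their centre line; the grasp point (between the pads) lies 19 mm behind it; z points along the fingers, y is the line along which they close (so a half turn about z gives the same grasp; the last joint's range is limited). The gripper opens to 92 mm and grips with 3 to 60 N. Pads are 19 mm wide; open, the fingers measure 130 mm over their backs; the gripper's body (75 mm by 190 mm) begins 47 mm behind the grasp point.
Start: joints at [-1.35, 0.342, 1.524, -0, 1.275, -0.146], TCP at [0.188, -0.49, 0.227] pointing down, gripper open.
Joint ranges: [-2.53, 2.53], [-0.77, 2.02], [0.04, 2.7], [-1, 4.14], [0.28, 2.66], [-3.11, 3.11]. Speed limits (rad/s): [2.57, 2.57, 3.14, 3.14, 3.14, 3.14].

### API

Orientations are given as [roll, pitch, yaw] about the fixed x, y, z axes, in that order (R = Rz(yaw) Ry(pitch) Rx(roll)).
In Python, from cell import observe, read_camera, get_calibration, hand_in, search_frame gives the robot as it stands.
- The arm moves only by the tool step_arm, never from a script. Its argument "commands" is a list of rows, each an object with "translation": the shift along the tool's x, y, z in mm, a list of three; "roll": the turn about the tool's z in rad. In form: [{"translation": [x, y, z], "roll": roll}, ...]. A call has 1 to 20 rows; each row shifts and turns the commanded pose from where the row before left it, along the tool's axes as they then stand; what a row does not reach is not made up. A row lasts 1/12 s, in which the tool goes at most 41.7 mm and 7.16 degrees, less where a joint would pass 70% of its speed; a pose out of reach is approached as far as the arm can. A call is refused whole if a number of a shift passes 41.7 or a number of a turn 0.125, either way. A call with a gripper value outside its range is refused whole. "fingers" is the opening, from 0 (shut) to 1 (fully open), set as the call begins (left out, the last holds). The fingers move at their own pace and stop on an object; "grip_force" is the grip in N (left out, the last holds). Time passes only in rows, so rows that do not move let the fingers close. It gives the time, the measured TCP pose, the force, the opening and the grip force at its end, in the units of the state.
- observe(): the state, without advancing time (a new reading comes with each control period).
- read_camera(name): name is "scene" or "top" or "wrist"; returns the picture (420x560x3 uint8, red, green, blue); there is no depth.
- get_calibration(name): a dict with "camera_matrix" (3x3 intrinsics, pixels), "world_from_camera" (4x4, takes a point from camera to world coordinates). Camera axes: x right, y up, looking along -z (the intrinsics and any distortion apply to the point x, -y, -z); pixel columns grow to the right and rows downward; lengths in m; the calibration is good to about 2 mm. A picture is of the moment at which its call begins: read the wrist's pose just before it. get_calibration takes no time and is no camera call; for the wrist camera it gives the pose at the moment of the call.
- hand_in(): hands the job in; it is judged then, once.
Trained networks look in the newest picture that a camera, given by its name, has taken for a name from the list of things; names that differ only in an ending like _2 or _b are one class to them, and where a whole thing is asked for, a point or a joint stands for the part that bears it (a point fixed in the world has none). Each returns a list of dicts, best first, with "confidence" (0 to 1); they miss things now and then, are a little off and sometimes report something else, mostly with a low value. They report only what shows in the picture. A call takes as long as a camera call.
- search_frame(camera, name): "at" ([x, y, z] in m, in world coordinates, good to about 4 mm: the middle of the surface that is visible of it).
The state is a dict: "time": time; "qpos": joint angles; "qvel": joint speeds; "joint_efforts": joint torques, N m; "tool_pos": TCP position; "tool_rot": TCP orientation; "contact_force": force on the tool from outside, world axes, zero at the start; "torque": the same for the moment, N m; "opening": finger opening in m; "grip_force": force on a finger pad.
Only numpy, scipy, OpenCV 4.12 (cv2) and the standard library are available. Lean on these libraries where they do the work, as an engineer would, in place of code of your own. Each camera call takes 0.05 s, during which the arm holds its last target. There are 200 camera calls.

### The job

Restock the bin: raise its sprung lid all the way, put every short tin from the bench into the bin, and shut the lid fully again; keep hold of the lid both ways so that it moves slowly and never flies open or slams. Only then spin the sign half a turn so that its full-bin face (the filled rectangle) looks squarely to the front of its stand (the robot's side), where the empty face was. Leave the other things on the bench where they are.

Things in the scene. Friction and masses are not known exactly. Their poses are not given: they have to be found in the camera images.
- bin: Stock bin: open grey steel box 160 (x) x 280 (y) x 90 mm high, walls and floor 5 mm, fixed to the bench, with a sprung lid. Origin: centre of its underside; x points from its front (lid handle side, nearest the robot) to its hinge side, z up. Inside 150 x 270 x 85 mm: room for six standing tins, three along y (85 mm apart leaves room for fingers) by two along x (62 mm apart).
- lid (a joint): Lid angle, rad: 0 = shut level on the rim (as it starts), 1.7 = wide open against its stop, past upright. Sprung: below about 0.75 rad its weight wins and it falls shut; above that the spring throws it open and holds it at the stop. Let go half-way it flies open or slams at 3 to 7 rad/s. Under 5 N at the handle moves or holds it anywhere.
- lid_handle (a point): Middle of the lid's handle: a round steel bar 12 mm thick, along the bin's y, 100 mm long between its two arms, 45 mm beyond the lid's edge (open loop). 211 mm from the hinge line, 3 mm above the hinge plane. Lid shut: in front of the bin, 93 mm above the bench, nothing under it. Can be pinched from above at every lid angle; it turns between the fingers.
- lid_hinge (a point): Point on the lid's hinge line, middle of the bin's rear upper edge: 80 mm along the bin's x from its origin, 90 mm up. The hinge line runs along the bin's y. Lid plate 166 mm deep, 284 mm wide, 6 mm thick.
- stand: Stand of the stock sign, fixed to the bench: dark steel foot 90 x 90 x 12 mm with an upright spindle of 14 mm. Origin at the centre of the underside; -x is its front, towards the robot.
- sign (a joint): Angle of the sign about its upright spindle, rad, counter-clockwise from above; turns either way with slight friction, stays where left. 0 = empty-bin face (hollow outlined rectangle) square to the front; pi or -pi = full-bin face (outlined rectangle with a solid block in it) square to the front. Starts within 0.25 of 0.
- sign_top (a point): Middle of the sign's top edge, on the spindle axis, 170 mm above the bench. The sign is an upright white plastic plate 10 mm thick, 130 mm wide, 100 mm high (70 to 170 mm above the bench); the spindle ends at its lower edge. The point's y runs along the plate's width, x is normal to the plate. The top edge can be pinched from above and twisted.
- tin1_mid (a point): Centre (half-way up) of a short steel tin with paper label, closed: 56 mm diameter, 60 mm high, 0.13 to 0.25 kg, z along its axis. Between three and five such short tins stand upright on the bench (None if this one is absent); the two tall spray cans (190 mm) are not among them.
- tin2_mid (a point): Centre (half-way up) of a short steel tin with paper label, closed: 56 mm diameter, 60 mm high, 0.13 to 0.25 kg, z along its axis. Between three and five such short tins stand upright on the bench (None if this one is absent); the two tall spray cans (190 mm) are not among them.
- tin3_mid (a point): Centre (half-way up) of a short steel tin with paper label, closed: 56 mm diameter, 60 mm high, 0.13 to 0.25 kg, z along its axis. Between three and five such short tins stand upright on the bench (None if this one is absent); the two tall spray cans (190 mm) are not among them.
- tin4_mid (a point): Centre (half-way up) of a short steel tin with paper label, closed: 56 mm diameter, 60 mm high, 0.13 to 0.25 kg, z along its axis. Between three and five such short tins stand upright on the bench (None if this one is absent); the two tall spray cans (190 mm) are not among them.
- tin5_mid (a point): Centre (half-way up) of a short steel tin with paper label, closed: 56 mm diameter, 60 mm high, 0.13 to 0.25 kg, z along its axis. Between three and five such short tins stand upright on the bench (None if this one is absent); the two tall spray cans (190 mm) are not among them.
- spray1: Bystander, to be left alone: tall spray can, 64 mm diameter, 190 mm high; origin at its underside.
- spray2: Bystander, to be left alone: tall spray can, 64 mm diameter, 190 mm high; origin at its underside.
- tape: Bystander, to be left alone: roll of black tape lying flat, 84 mm diameter, 48 mm high; origin at its underside.
- wrench: Bystander, to be left alone: open-ended wrench 160 mm long, lying among the tins; origin at its underside.
- brush: Bystander, to be left alone: hand brush 200 mm long; origin at its underside.
- carton: Bystander, to be left alone: small cardboard carton 90 x 70 x 60 mm; origin at its underside.
- tub: Bystander, to be left alone: open orange plastic tub, 90 mm across, 80 mm high; origin at its underside.

How it is judged:
On the way, in this order (a step that is already met when the one before it is completed fails the run):
1. the lid is raised all the way, into the hold of its spring (over 1.5 rad) (value of joint lid above 1.5 rad), for 0.2 s.
2. every tin is inside the bin, the lid still open (x of tin1_mid in the frame of bin between -0.075 and 0.075 m and y of tin1_mid in the frame of bin between -0.135 and 0.135 m and z of tin1_mid in the frame of bin between 0.02 and 0.07 m and x of tin2_mid in the frame of bin between -0.075 and 0.075 m and y of tin2_mid in the frame of bin between -0.135 and 0.135 m and z of tin2_mid in the frame of bin between 0.02 and 0.07 m and x of tin3_mid in the frame of bin between -0.075 and 0.075 m and y of tin3_mid in the frame of bin between -0.135 and 0.135 m and z of tin3_mid in the frame of bin between 0.02 and 0.07 m and x of tin4_mid in the frame of bin between -0.075 and 0.075 m and y of tin4_mid in the frame of bin between -0.135 and 0.135 m and z of tin4_mid in the frame of bin between 0.02 and 0.07 m and x of tin5_mid in the frame of bin between -0.075 and 0.075 m and y of tin5_mid in the frame of bin between -0.135 and 0.135 m and z of tin5_mid in the frame of bin between 0.02 and 0.07 m and value of joint lid above 0.9 rad), for 0.2 s.
3. the lid is fully shut (value of joint lid below 0.04 rad), for 0.2 s.
4. the sign shows its full-bin face to the front ((value of joint sign between 2.942 and 3.342 rad or value of joint sign between -3.342 and -2.942 rad)), for 0.2 s.
At the end, for the whole second after the job is handed in: Every tin present lies or stands inside the bin below its rim, the lid is fully shut (under 0.04 rad), and the sign has been turned half a turn to its full-bin face, square to the front within 0.2 rad, and is at rest (x of tin1_mid in the frame of bin between -0.075 and 0.075 m and y of tin1_mid in the frame of bin between -0.135 and 0.135 m and z of tin1_mid in the frame of bin between 0.02 and 0.07 m and x of tin2_mid in the frame of bin between -0.075 and 0.075 m and y of tin2_mid in the frame of bin between -0.135 and 0.135 m and z of tin2_mid in the frame of bin between 0.02 and 0.07 m and x of tin3_mid in the frame of bin between -0.075 and 0.075 m and y of tin3_mid in the frame of bin between -0.135 and 0.135 m and z of tin3_mid in the frame of bin between 0.02 and 0.07 m and x of tin4_mid in the frame of bin between -0.075 and 0.075 m and y of tin4_mid in the frame of bin between -0.135 and 0.135 m and z of tin4_mid in the frame of bin between 0.02 and 0.07 m and x of tin5_mid in the frame of bin between -0.075 and 0.075 m and y of tin5_mid in the frame of bin between -0.135 and 0.135 m and z of tin5_mid in the frame of bin between 0.02 and 0.07 m and value of joint lid below 0.04 rad and (value of joint sign between 2.942 and 3.342 rad or value of joint sign between -3.342 and -2.942 rad) and velocity of joint sign between -0.1 and 0.1 rad/s); the robot touches nothing.
It fails at once if the lid flies open or slams (turns faster than 2 rad/s) (velocity of joint lid above 2 rad/s or velocity of joint lid below -2 rad/s).
It fails at once if one of the other loose things on the bench is moved more than 50 mm (distance of any of spray1, spray2, tape, wrench, brush, carton, tub from where it was at the start of the episode above 0.05 m).
Of tin1, tin2, tin3, tin4, tin5 only 3 to 5 are there at a start; the rules pass over those that are not, and their reading is None.
At some moment in a run one of tin1, tin2, tin3, tin4, tin5 may be knocked a few centimetres aside while the robot is not near it.
It also fails if it takes over 210 s, if anything falls off the work surface, if the arm or the gripper's body presses on something with over 40 N, if the wrist force passes 120 N, or if a joint passes its speed limit or range.

## Working session

There is one attempt and no reset: what is moved stays moved. The work goes in short steps, Python scripts to look and compute and a tool call to move; the robot and the scene stay as the last step left them, time stands still between calls to the robot, and variables do not carry over. Pictures are saved under pics/ and viewed, at most 14 in all, crops included, and the job is handed in when it is done.

Besides the shell and the picture viewer there is one more tool, called after "Request:" as name([rows], argument=value, ...), one row to a line, values as JSON. step_arm: Moves the arm, as the interface text tells. Its arguments: {"type":"object","properties":{"commands":{"type":"array"},"fingers":{"type":"number"},"grip_force":{"type":"number"}},"required":["commands"]}

```bash
mkdir -p pics; ls; cat > h.py <<'E'
import numpy as np, cv2
from cell import *
def snap(c,n):
    im=read_camera(c); cv2.imwrite(f'pics/{n}.png',im[:,:,::-1]); return im
def proj(c,P):
    k=get_calibration(c); T=np.linalg.inv(np.array(k['world_from_camera'])); p=T[:3,:3]@np.array(P)+T[:3,3]
    q=np.array(k['camera_matrix'])@np.array([p[0],-p[1],-p[2]]); return q[:2]/q[2]
def ray(c,uv,z):
    k=get_calibration(c); T=np.array(k['world_from_camera']); d=np.linalg.inv(np.array(k['camera_matrix']))@np.array([uv[0],uv[1],1.]); d=T[:3,:3]@np.array([d[0],-d[1],-d[2]]); o=T[:3,3]
    return o+d*(z-o[2])/d[2]
E
python3 - <<'E'
from h import *
for c in ('scene','top'):
    snap(c,c+'0'); k=get_calibration(c); print(c,np.round(k['world_from_camera'],3).tolist(),np.round(k['camera_matrix'],0).tolist(),[x for x in k if x not in('camera_matrix','world_from_camera')])
    for n in ('bin','lid_handle','lid_hinge','stand','sign_top','tin1_mid','spray1','tape','wrench','brush','carton','tub'):
        print(n,[(np.round(d['at'],3).tolist(),round(d['confidence'],2),np.round(proj(c,d['at'])).tolist()) for d in search_frame(c,n)[:7]])
print(observe())
E
```

```text
pics
scene [[-0.255, -0.729, 0.635, 1.122], [0.967, -0.188, 0.172, 0.046], [-0.006, 0.658, 0.753, 0.84], [0.0, 0.0, 0.0, 1.0]] [[408.0, 0.0, 287.0], [0.0, 408.0, 200.0], [0.0, 0.0, 1.0]] []
bin [([0.556, 0.201, 0.096], 0.94, [424.0, 249.0])]
lid_handle [([0.52, 0.191, 0.094], 0.96, [420.0, 236.0]), ([0.614, -0.289, 0.132], 0.74, [202.0, 215.0])]
lid_hinge [([0.552, 0.197, 0.097], 0.96, [422.0, 247.0])]
stand [([0.616, -0.29, 0.099], 0.8, [204.0, 225.0]), ([0.572, -0.139, 0.061], 0.18, [273.0, 233.0])]
sign_top [([0.615, -0.287, 0.136], 0.72, [203.0, 215.0])]
tin1_mid [([0.459, -0.169, 0.051], 0.77, [274.0, 198.0]), ([0.46, -0.065, 0.051], 0.47, [314.0, 207.0])]
spray1 [([0.72, -0.076, 0.167], 0.84, [281.0, 266.0]), ([0.713, -0.17, 0.149], 0.57, [237.0, 258.0])]
tape [([0.385, 0.027, 0.037], 0.96, [353.0, 196.0]), ([0.616, -0.286, 0.136], 0.31, [203.0, 215.0])]
wrench [([0.513, -0.073, 0.005], 0.61, [305.0, 233.0]), ([0.526, 0.194, 0.095], 0.2, [421.0, 238.0])]
brush [([0.342, -0.233, 0.014], 0.96, [264.0, 173.0]), ([0.46, -0.062, 0.05], 0.33, [315.0, 207.0])]
carton [([0.656, -0.438,
[... 1002 characters left out ...]
65, [224.0, 296.0])]
{'time': 1.3, 'qpos': array([-1.35001762e+00,  3.41998860e-01,  1.52412070e+00, -2.98969024e-06,
        1.27542154e+00, -1.45998593e-01]), 'qvel': array([ 0.00143139, -0.0003371 , -0.00074384,  0.00113429, -0.00106476,
        0.00049096]), 'joint_efforts': array([-5.05051139e-04, -4.31145215e+01, -2.44474965e+01,  7.17488606e-02,
        4.86253831e-02,  4.88210272e-07]), 'tool_pos': array([ 0.18829083, -0.49007553,  0.22673386]), 'tool_rot': array([3.14154206e+00, 1.03299390e-05, 3.66778169e-01]), 'contact_force': array([-1.27652556, -0.37033542, -0.41520035]), 'torque': array([-0.04892301,  0.02321744,  0.04315385]), 'grip_force': 0.0, 'opening': 0.09210429625329986}
```

View pics/top0.png

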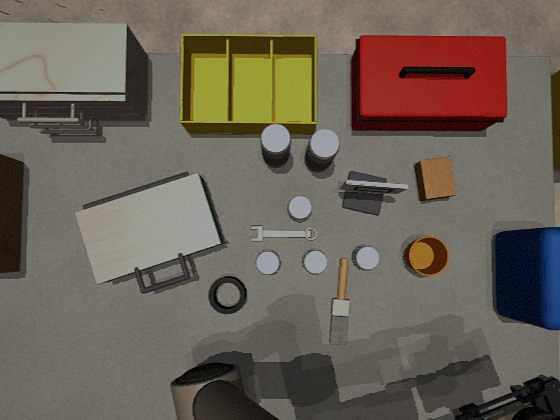

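View pics/scene0.png

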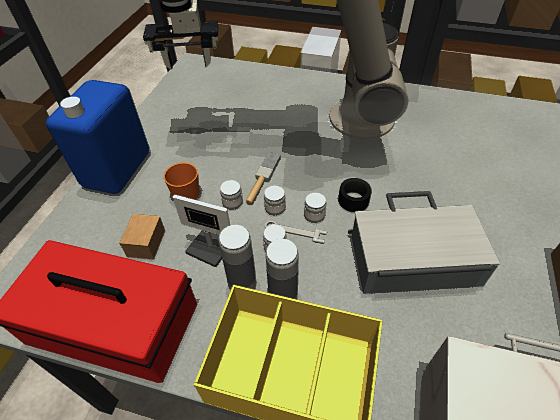

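The top view shows four short tins at about (300,208), (268,262), (315,262) and (367,258). The sprays are at (276,143) and (321,149), the bin lid spans (76,174) to (222,283), and the sign is at (376,186). The scene view shows the full face looking away from the robot.

```bash
cat >> h.py <<'E'
def tins(c='top'):
    im=read_camera(c); hsv=cv2.cvtColor(im,cv2.COLOR_RGB2HSV)
    m=((hsv[:,:,2]>150)&(hsv[:,:,1]<60)).astype(np.uint8)
    n,l,s,ce=cv2.connectedComponentsWithStats(m); out=[]
    for i in range(1,n):
        if 250<s[i,4]<700 and max(s[i,2:4])<32: out.append(np.r_[ray(c,ce[i],.06)[:2],s[i,4],ce[i]])
    return np.round(np.array(out),4)
E
python3 - <<'E'
from h import *
print(tins())
im=cv2.imread('pics/top0.png'); hsv=cv2.cvtColor(im,cv2.COLOR_BGR2HSV)
m=((hsv[:,:,2]>140)&(hsv[:,:,1]<70)).astype(np.uint8)
m[:,235:]=0; m[:165]=0; m[300:]=0
m=cv2.morphologyEx(m,cv2.MORPH_OPEN,np.ones((5,5)))
cs,_=cv2.findContours(m,0,2); c=max(cs,key=cv2.contourArea)
P=np.array([ray('top',p[0],.096)[:2] for p in c],np.float32)
r=cv2.minAreaRect(P); print(r); print(np.round(cv2.boxPoints(r),3).tolist())
a=4
crop=np.hstack([cv2.resize(im[235:300,125:205],None,fx=5,fy=5,interpolation=2)[:325],cv2.resize(im[165:230,335:415],None,fx=5,fy=5,interpolation=2)])
cv2.imwrite('pics/crop1.png',crop)
E
```

```text
[[ 7.286000e-01 -8.000000e-02  5.900000e+02  2.751475e+02  1.377034e+02]
 [ 7.178000e-01 -1.927000e-01  6.010000e+02  3.243993e+02  1.426772e+02]
 [ 5.703000e-01 -1.364000e-01  3.660000e+02  2.996776e+02  2.068115e+02]
 [ 4.560000e-01 -2.897000e-01  3.770000e+02  3.673767e+02  2.575703e+02]
 [ 4.463000e-01 -1.721000e-01  3.760000e+02  3.153777e+02  2.616835e+02]
 [ 4.441000e-01 -6.350000e-02  3.750000e+02  2.672000e+02  2.624880e+02]]
((0.5197790861129761, 0.1984623521566391), (0.16303758323192596, 0.2803087532520294), 18.529560089111328)
[[0.39800000190734863, 0.3050000071525574], [0.4869999885559082, 0.03999999910593033], [0.6420000195503235, 0.09099999815225601], [0.5529999732971191, 0.3569999933242798]]
```

View pics/crop1.png

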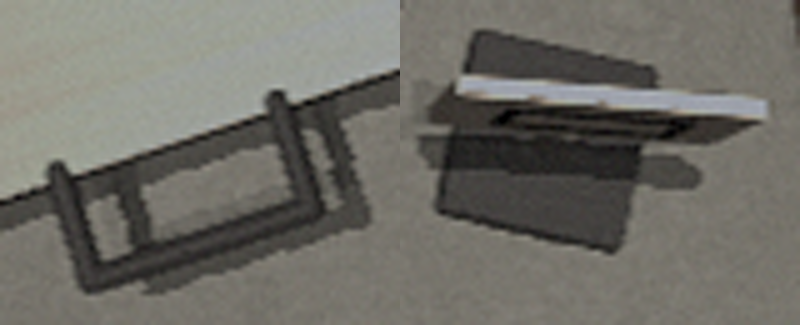

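```bash
cat >> h.py <<'E'
PSI=0.3234; BX=np.array([np.cos(PSI),np.sin(PSI)]); BY=np.array([-BX[1],BX[0]])
HINGE=np.r_[np.array([.5198,.1985])+.083*BX,.09]; BIN=HINGE[:2]-.08*BX
def handle(t):
    r=-.211*np.cos(t)+.003*np.sin(t); return np.r_[HINGE[:2]+r*BX,.09+.211*np.sin(t)+.003*np.cos(t)]
def d(a,b,psi):  # world a->b in tool mm (tool down)
    v=(np.array(b)-np.array(a))*1000; c,s=np.cos(psi),np.sin(psi)
    return np.round([v[0]*c+v[1]*s,v[0]*s-v[1]*c,-v[2]],1).tolist()
E
python3 - <<'E'
from h import *
H=handle(0); print(H,HINGE,BIN, ray('top',(166,283.8),.093))
p=observe()['tool_pos'];
for q in ([.40,-.28,.25],np.r_[H[:2],.20]): print(d(p,q,.3668)); p=q
prev=None
for t in np.arange(0,1.69,.056):
    h=handle(t)
    if prev is not None: print(round(t,3),d(prev,h,PSI+np.pi/2)[1:])
    prev=h
s=ray('top',(346.6,181.6),.17),ray('top',(408.6,186),.17); print('sign',s,(s[0]+s[1])/2)
f=[ray('top',np.array(q)/5+[335,165],.012)[:2] for q in((75,32),(255,72),(218,248),(40,212))]; print(f,np.mean(f,0))
E
```

```text
[0.39843547 0.15782261 0.093     ] [0.59849731 0.22487675 0.09      ] [0.52264448 0.19945338] [0.39766101 0.15610754 0.093     ]
[273.0, -120.2, -23.2]
[155.6, -409.3, 50.0]
0.056 [0.5, -11.8]
0.112 [1.2, -11.8]
0.168 [1.8, -11.7]
0.224 [2.5, -11.6]
0.28 [3.1, -11.4]
0.336 [3.7, -11.2]
0.392 [4.4, -11.0]
0.448 [5.0, -10.7]
0.504 [5.6, -10.4]
0.56 [6.1, -10.1]
0.616 [6.7, -9.7]
0.672 [7.2, -9.3]
0.728 [7.7, -8.9]
0.784 [8.2, -8.5]
0.84 [8.7, -8.0]
0.896 [9.1, -7.5]
0.952 [9.5, -7.0]
1.008 [9.9, -6.4]
1.064 [10.3, -5.9]
1.12 [10.6, -5.3]
1.176 [10.8, -4.7]
1.232 [11.1, -4.1]
1.288 [11.3, -3.5]
1.344 [11.5, -2.8]
1.4 [11.6, -2.2]
1.456 [11.7, -1.5]
1.512 [11.8, -0.9]
1.568 [11.8, -0.2]
1.624 [11.8, 0.5]
1.68 [11.8, 1.1]
sign (array([ 0.61359574, -0.22818257,  0.17      ]), array([ 0.60518803, -0.35638935,  0.17      ])) [ 0.60939188 -0.29228596  0.17      ]
[array([ 0.65944353, -0.25806913]), array([ 0.64080806, -0.34364633]), array([ 0.55689908, -0.32542618]), array([ 0.57354829, -0.24115864])] [ 0.60767474 -0.29207507]
```

Request:
step_arm([
  {"translation": [34,-15,-3],"roll": 0},
  {"translation": [34,-15,-3],"roll": 0},
  {"translation": [34,-15,-3],"roll": 0},
  {"translation": [34,-15,-3],"roll": 0},
  {"translation": [34,-15,-3],"roll": 0},
  {"translation": [34,-15,-3],"roll": 0},
  {"translation": [34,-15,-3],"roll": 0},
  {"translation": [34,-15,-3],"roll": 0},
  {"translation": [13,-34,4],"roll": 0},
  {"translation": [13,-34,4],"roll": 0},
  {"translation": [13,-34,4],"roll": 0},
  {"translation": [13,-34,4],"roll": 0},
  {"translation": [13,-34,4],"roll": 0},
  {"translation": [13,-34,4],"roll": 0},
  {"translation": [13,-34,4],"roll": 0},
  {"translation": [13,-34,4],"roll": 0},
  {"translation": [13,-34,4],"roll": 0},
  {"translation": [13,-34,4],"roll": 0},
  {"translation": [13,-34,4],"roll": 0},
  {"translation": [13,-34,4],"roll": 0},
], fingers=0.28)

```text
time: 3.02
tool_pos: [0.3982, 0.1581, 0.2028]
tool_rot: [3.141, -0.001, 0.367]
contact_force: [1.0, -0.5, -0.2]
opening: 0.0258
grip_force: 0.0
```

Request:
step_arm([
  {"translation": [0,0,0],"roll": -0.1175},
  {"translation": [0,0,0],"roll": -0.1175},
  {"translation": [0,0,0],"roll": -0.1175},
  {"translation": [0,0,0],"roll": -0.1175},
  {"translation": [0,0,0],"roll": -0.1175},
  {"translation": [0,0,0],"roll": -0.1175},
  {"translation": [0,0,0],"roll": -0.1175},
  {"translation": [0,0,0],"roll": -0.1175},
  {"translation": [0,0,0],"roll": -0.1175},
  {"translation": [0,0,0],"roll": -0.1175},
  {"translation": [0,0,0],"roll": -0.1175},
  {"translation": [0,0,0],"roll": -0.1175},
  {"translation": [0,0,0],"roll": -0.1175},
  {"translation": [0,0,0],"roll": 0},
  {"translation": [0,0,0],"roll": 0},
])

```text
time: 4.27
tool_pos: [0.3985, 0.1563, 0.2027]
tool_rot: [3.142, 0.0, 1.891]
contact_force: [0.1, -0.9, 0.4]
opening: 0.0255
grip_force: 0.0
```

```bash
python3 - <<'E'
from h import *
o=observe(); H=handle(0); print(o['tool_pos'],o['tool_rot'],o['opening'],o['contact_force'],d(o['tool_pos'],np.r_[H[:2],.074],o['tool_rot'][2]))
print(tins()); snap('wrist','w1')
for c in('wrist','top'):
  if c=='top': snap(c,'t1')
  print([(np.round(x['at'],3),x['confidence']) for x in search_frame(c,'lid_handle')])
k=get_calibration('wrist'); print(np.round(k['world_from_camera'],3))
print(proj('wrist',H), proj('wrist',H+np.r_[.05*BY,0]), proj('wrist',H-np.r_[.05*BY,0]))
E
```

```text
[0.39848203 0.15628479 0.20272332] [3.14150747e+00 7.64619002e-05 1.89074382e+00] 0.02549826759565148 [ 0.1238172  -0.8685156   0.42938264] [1.5, 0.4, 128.7]
[[ 7.287000e-01 -7.990000e-02  6.020000e+02  2.751262e+02  1.376512e+02]
 [ 7.178000e-01 -1.926000e-01  6.110000e+02  3.243372e+02  1.427087e+02]
 [ 5.706000e-01 -1.362000e-01  3.790000e+02  2.995488e+02  2.066887e+02]
 [ 4.561000e-01 -2.899000e-01  3.860000e+02  3.674715e+02  2.575570e+02]
 [ 4.464000e-01 -1.721000e-01  3.840000e+02  3.153698e+02  2.616380e+02]
 [ 4.442000e-01 -6.360000e-02  3.860000e+02  2.672591e+02  2.624352e+02]]
[(array([0.498, 0.244, 0.091]), 0.59)]
[(array([0.524, 0.179, 0.096]), 0.95)]
[[ 0.949 -0.303 -0.089  0.374]
 [ 0.316  0.91   0.268  0.227]
 [ 0.    -0.282  0.959  0.361]
 [ 0.     0.     0.     1.   ]]
[282.54712875 203.84151867] [282.46370381 147.61623596] [282.62249947 254.63856023]
```

View pics/w1.png

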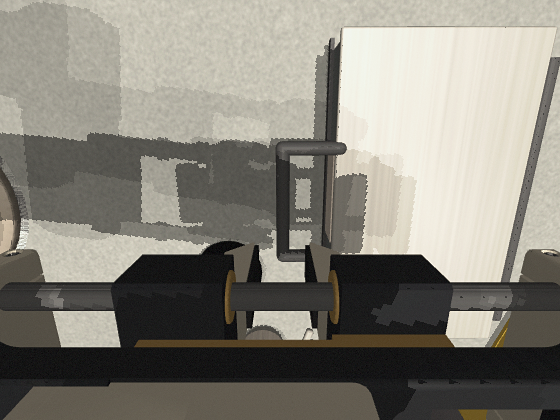

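The wrist view shows the handle bar at column 283, rows 149 to 255, which matches my prediction. I'll go down and pinch it.

Request:
step_arm([
  {"translation": [0.2,0,16],"roll": 0},
  {"translation": [0.2,0,16],"roll": 0},
  {"translation": [0.2,0,16],"roll": 0},
  {"translation": [0.2,0,16],"roll": 0},
  {"translation": [0.2,0,16],"roll": 0},
  {"translation": [0.2,0,16],"roll": 0},
  {"translation": [0.2,0,16],"roll": 0},
  {"translation": [0.2,0,16],"roll": 0},
  {"translation": [0,0,0],"roll": 0},
  {"translation": [0,0,0],"roll": 0},
])

```text
time: 5.35
tool_pos: [0.3976, 0.1577, 0.0744]
tool_rot: [-3.14, -0.0, 1.894]
contact_force: [0.3, 0.6, 0.0]
opening: 0.0255
grip_force: 0.0
```

Request:
step_arm([
  {"translation": [0,0,0],"roll": 0},
  {"translation": [0,0,0],"roll": 0},
  {"translation": [0,0,0],"roll": 0},
  {"translation": [0,0,0],"roll": 0},
  {"translation": [0,0,0],"roll": 0},
  {"translation": [0,0,0],"roll": 0},
], fingers=0, grip_force=20)

```text
time: 5.85
tool_pos: [0.3988, 0.158, 0.0753]
tool_rot: [3.139, 0.0, 1.894]
contact_force: [1.5, 1.0, 2.4]
opening: 0.0114
grip_force: 20.0
```

Request:
step_arm([
  {"translation": [0,0.5,-11.8],"roll": 0},
  {"translation": [0,1.2,-11.8],"roll": 0},
  {"translation": [0,1.8,-11.7],"roll": 0},
  {"translation": [0,2.5,-11.6],"roll": 0},
  {"translation": [0,3.1,-11.4],"roll": 0},
  {"translation": [0,3.7,-11.2],"roll": 0},
  {"translation": [0,4.4,-11],"roll": 0},
  {"translation": [0,5,-10.7],"roll": 0},
  {"translation": [0,5.6,-10.4],"roll": 0},
  {"translation": [0,6.1,-10.1],"roll": 0},
  {"translation": [0,0,0],"roll": 0},
])

```text
time: 6.77
tool_pos: [0.4334, 0.1695, 0.1881]
tool_rot: [3.135, 0.0, 1.894]
contact_force: [9.8, 3.8, -8.4]
opening: 0.0114
grip_force: 20.0
```

Request:
step_arm([
  {"translation": [0,7.3,-9.3],"roll": 0},
  {"translation": [0,7.8,-8.9],"roll": 0},
  {"translation": [0,7.7,-8.9],"roll": 0},
  {"translation": [0,8.2,-8.5],"roll": 0},
  {"translation": [0,8.7,-8],"roll": 0},
  {"translation": [0,9.1,-7.5],"roll": 0},
  {"translation": [0,9.5,-7],"roll": 0},
  {"translation": [0,9.9,-6.4],"roll": 0},
  {"translation": [0,10.3,-5.9],"roll": 0},
  {"translation": [0,10.6,-5.3],"roll": 0},
  {"translation": [0,0,0],"roll": 0},
])

```text
time: 7.68
tool_pos: [0.5159, 0.1969, 0.2628]
tool_rot: [3.14, 0.001, 1.894]
contact_force: [-1.2, -3.0, 4.2]
opening: 0.011
grip_force: 20.0
```

```bash
python3 - <<'E'
from h import *
o=observe(); v=o['tool_pos']+[0,0,-.019+.038]-HINGE; f=o['contact_force']; print(v[:2]@BX,v[:2]@BY,v[2],np.hypot(v[:2]@BX,v[2]),np.arctan2(v[2],-v[:2]@BX), f[:2]@BX,f, handle(1.12)-HINGE)
E
```

```text
-0.08722284752780476 -0.00025116802463599194 0.1917601370533469 0.21066507848615315 1.143913228197739 -2.113725146111046 [-1.23171947 -2.97634021  4.15927483] [-0.08460312 -0.02835618  0.19122824]
```

Request:
step_arm([
  {"translation": [0,10.8,-4.7],"roll": 0},
  {"translation": [0,11.1,-4.1],"roll": 0},
  {"translation": [0,11.3,-3.5],"roll": 0},
  {"translation": [0,11.5,-2.8],"roll": 0},
  {"translation": [0,11.6,-2.2],"roll": 0},
  {"translation": [0,11.7,-1.5],"roll": 0},
  {"translation": [0,11.8,-0.9],"roll": 0},
  {"translation": [0,11.8,-0.2],"roll": 0},
  {"translation": [0,9,0.3],"roll": 0},
  {"translation": [0,6,0.5],"roll": 0},
  {"translation": [0,4,0.4],"roll": 0},
  {"translation": [0,0,0],"roll": 0},
  {"translation": [0,0,0],"roll": 0},
])

```text
time: 8.77
tool_pos: [0.6191, 0.2314, 0.2798]
tool_rot: [-3.14, 0.001, 1.894]
contact_force: [2.4, -4.1, -5.4]
opening: 0.0113
grip_force: 20.0
```

```bash
python3 - <<'E'
from h import *
o=observe(); v=o['tool_pos']+[0,0,.019]-HINGE; f=o['contact_force']; print(v[:2]@BX,v[:2]@BY,v[2],np.hypot(v[:2]@BX,v[2]),np.arctan2(v[2],-v[:2]@BX)-.0142, f[:2]@BX,f)
E
```

```text
0.021591726846756577 -0.00040326773000798436 0.20884788861198647 0.20996105173557703 1.6596152716232582 1.008842500006647 [ 2.44641562 -4.12455746 -5.35157151]
```

Request:
step_arm([
  {"translation": [0,3,0.3],"roll": 0},
  {"translation": [0,3,0.3],"roll": 0},
  {"translation": [0,0,0],"roll": 0},
  {"translation": [0,0,0],"roll": 0},
])

```text
time: 9.1
tool_pos: [0.6249, 0.2333, 0.2793]
tool_rot: [-3.14, 0.001, 1.894]
contact_force: [2.6, -4.8, -5.6]
opening: 0.0113
grip_force: 20.0
```

Request:
step_arm([
  {"translation": [0,0,0],"roll": 0},
  {"translation": [0,0,0],"roll": 0},
  {"translation": [0,0,0],"roll": 0},
  {"translation": [0,0,-15],"roll": 0},
  {"translation": [0,0,-20],"roll": 0},
  {"translation": [0,0,-20],"roll": 0},
  {"translation": [0,0,0],"roll": 0},
], fingers=0.35)

```text
time: 9.68
tool_pos: [0.6258, 0.2349, 0.3407]
tool_rot: [3.133, -0.0, 1.895]
contact_force: [-0.4, -0.6, 1.3]
opening: 0.0322
grip_force: 0.0
```

```bash
python3 - <<'E'
from h import *
o=observe(); p=o['tool_pos']; print(p,o['tool_rot'],o['qpos'])
T=tins(); print(T); snap('top','t2')
E
```

```text
[0.62581682 0.23491955 0.34065971] [ 3.13295161e+00 -6.58599874e-05  1.89514983e+00] [ 2.44198057e-01  5.84026201e-01  8.29489639e-01  7.65972607e-04
  1.71946874e+00 -8.00384373e-02]
[[ 7.287000e-01 -7.990000e-02  6.200000e+02  2.751129e+02  1.376387e+02]
 [ 7.181000e-01 -1.927000e-01  6.220000e+02  3.244051e+02  1.425788e+02]
 [ 5.706000e-01 -1.364000e-01  3.920000e+02  2.996480e+02  2.067041e+02]
 [ 4.561000e-01 -2.900000e-01  3.960000e+02  3.674924e+02  2.575480e+02]
 [ 4.464000e-01 -1.719000e-01  3.940000e+02  3.152766e+02  2.616574e+02]
 [ 4.440000e-01 -6.340000e-02  3.960000e+02  2.671566e+02  2.625051e+02]]
```

View pics/t2.png

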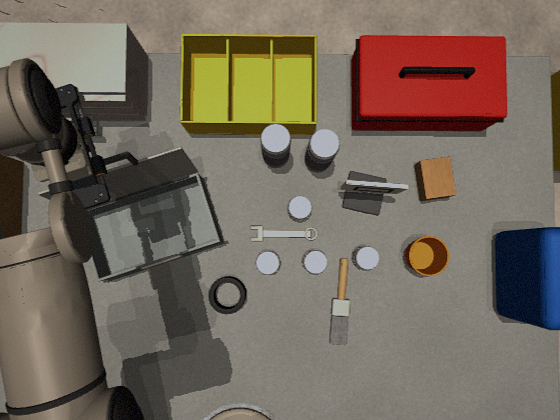

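The lid is open, the bin is empty, and exactly four tins stand at (300,207), (267,262), (315,262) and (367,258).

```bash
cat >> h.py <<'E'
def slot(i):
    x,y=[(.031,.07),(.031,-.07),(-.031,.07),(-.031,-.07)][i]; return BIN+x*BX+y*BY
def plan(a,pts,psi,mx=38):
    for b in pts:
        v=np.array(d(a,b,psi)); n=int(np.ceil(np.linalg.norm(v)/mx)); print(n,'x',np.round(v/n,1).tolist(),' total',v); a=b
E
python3 - <<'E'
from h import *
p=observe()['tool_pos']
plan(p,[[.48,.10,.31]],1.895)
T=[(.5706,-.1364),(.444,-.0634),(.4464,-.1719),(.4561,-.29)]
plan([.48,.10,.31],[[*T[0],.16],[*T[0],.031]],PSI)
for i in range(4):
    print('tin',i,slot(i))
    plan([*T[i],.031],[[*T[i],.19],[*slot(i),.19],[*slot(i),.042],[*slot(i),.16]]+([[*T[i+1],.16],[*T[i+1],.031]] if i<3 else []),PSI)
E
```

```text
6 x [-13.6, -30.1, 4.4]  total [ -81.3 -180.4   26.2]
8 x [1.4, 31.6, 18.8]  total [ 10.8 252.9 150. ]
4 x [0.0, 0.0, 32.2]  total [  0.   0. 129.]
tin 0 [0.529792   0.27567616]
5 x [0.0, 0.0, -31.8]  total [   0.    0. -159.]
11 x [8.4, -36.7, -0.0]  total [  92.3 -403.7   -0. ]
4 x [0.0, 0.0, 37.0]  total [  0.   0. 148.]
4 x [0.0, 0.0, -29.5]  total [   0.    0. -118.]
10 x [-18.9, 29.4, -0.0]  total [-189.1  294.2   -0. ]
4 x [0.0, 0.0, 32.2]  total [  0.   0. 129.]
tin 1 [0.5742829 0.1429337]
5 x [0.0, 0.0, -31.8]  total [   0.    0. -159.]
7 x [27.0, -22.0, -0.0]  total [ 189.1 -154.2   -0. ]
4 x [0.0, 0.0, 37.0]  total [  0.   0. 148.]
4 x [0.0, 0.0, -29.5]  total [   0.    0. -118.]
9 x [-24.6, 28.7, -0.0]  total [-221.3  257.9   -0. ]
4 x [0.0, 0.0, 32.2]  total [  0.   0. 129.]
tin 2 [0.47100606 0.25597305]
5 x [0.0, 0.0, -31.8]  total [   0.    0. -159.]
12 x [13.3, -33.2, -0.0]  total [ 159.3 -397.9   -0. ]
4 x [0.0, 0.0, 37.0]  total [  0.   0. 148.]
4 x [0.0, 0.0, -29.5]  total [   0.    0. -118.]
15 x [-12.5, 34.2, -0.0]  total [-187.6  512.9   -0. ]
4 x [0.0, 0.0, 32.2]  total [  0.   0. 129.]
tin 3 [0.51549696 0.12323059]
5 x [0.0, 0.0, -31.8]  total [   0.    0. -159.]
11 x [17.1, -33.9, -0.0]  total [ 187.6 -372.9   -0. ]
4 x [0.0, 0.0, 37.0]  total [  0.   0. 148.]
4 x [0.0, 0.0, -29.5]  total [   0.    0. -118.]
```

Request:
step_arm([
  {"translation": [-13.6,-30,4],"roll": 0},
  {"translation": [-13.6,-30,4],"roll": 0},
  {"translation": [-13.6,-30,4],"roll": 0},
  {"translation": [-13.6,-30,4],"roll": 0},
  {"translation": [-13.6,-30,5],"roll": 0},
  {"translation": [-13.6,-30,5],"roll": 0},
  {"translation": [0,0,0],"roll": 0.121},
  {"translation": [0,0,0],"roll": 0.121},
  {"translation": [0,0,0],"roll": 0.121},
  {"translation": [0,0,0],"roll": 0.121},
  {"translation": [0,0,0],"roll": 0.121},
  {"translation": [0,0,0],"roll": 0.121},
  {"translation": [0,0,0],"roll": 0.121},
  {"translation": [0,0,0],"roll": 0.121},
  {"translation": [0,0,0],"roll": 0.121},
  {"translation": [0,0,0],"roll": 0.121},
  {"translation": [0,0,0],"roll": 0.121},
  {"translation": [0,0,0],"roll": 0.121},
  {"translation": [0,0,0],"roll": 0.12},
])

```text
time: 11.37
tool_pos: [0.4796, 0.0996, 0.3079]
tool_rot: [-3.141, 0.002, 0.317]
contact_force: [-0.0, 0.7, -0.7]
opening: 0.032
grip_force: 0.0
```

Request:
step_arm([
  {"translation": [1.4,31.6,18.8],"roll": 0},
  {"translation": [1.4,31.6,18.8],"roll": 0},
  {"translation": [1.4,31.6,18.8],"roll": 0},
  {"translation": [1.4,31.6,18.8],"roll": 0},
  {"translation": [1.4,31.6,18.8],"roll": 0},
  {"translation": [1.4,31.6,18.8],"roll": 0},
  {"translation": [1.4,31.6,18.8],"roll": 0},
  {"translation": [1.4,31.6,18.8],"roll": 0},
  {"translation": [0,0,0],"roll": 0},
  {"translation": [0,0,0],"roll": 0},
], fingers=0.86)

```text
time: 12.2
tool_pos: [0.5697, -0.1374, 0.1561]
tool_rot: [-3.138, 0.004, 0.32]
contact_force: [-0.3, 1.5, -0.2]
opening: 0.0789
grip_force: 0.0
```

```bash
python3 - <<'E'
from h import *
o=observe(); p=o['tool_pos']; print(p,o['tool_rot'],o['opening']); T=tins(); print(T)
plan(p,[[.5706,-.1364,.031]],o['tool_rot'][2])
E
```

```text
[ 0.56969919 -0.13743645  0.15610284] [-3.13802071  0.00383078  0.31977509] 0.07890516120840926
[[ 7.307000e-01 -7.800000e-02  5.630000e+02  2.742966e+02  1.368011e+02]
 [ 7.194000e-01 -1.933000e-01  5.920000e+02  3.246284e+02  1.420203e+02]
 [ 4.561000e-01 -2.899000e-01  3.970000e+02  3.674660e+02  2.575592e+02]]
4 x [0.3, -0.2, 31.3]  total [  1.2  -0.7 125.1]
```

Request:
step_arm([
  {"translation": [0.3,0,31],"roll": 0},
  {"translation": [0.3,0,31],"roll": 0},
  {"translation": [0.3,0,31],"roll": 0},
  {"translation": [0,0,20],"roll": 0},
  {"translation": [0,0,12],"roll": 0},
  {"translation": [0,0,0],"roll": 0},
])

```text
time: 12.75
tool_pos: [0.5702, -0.1343, 0.0319]
tool_rot: [-3.138, 0.003, 0.324]
contact_force: [-0.3, 0.2, 1.0]
opening: 0.0788
grip_force: 0.0
```

Request:
step_arm([
  {"translation": [0,0,0],"roll": 0},
  {"translation": [0,0,0],"roll": 0},
  {"translation": [0,0,0],"roll": 0},
  {"translation": [0,0,0],"roll": 0},
  {"translation": [0,0,0],"roll": 0},
  {"translation": [0,0,0],"roll": 0},
  {"translation": [0,0,-20],"roll": 0},
  {"translation": [0,0,-40],"roll": 0},
  {"translation": [0,0,-40],"roll": 0},
  {"translation": [0,0,-40],"roll": 0},
  {"translation": [0,0,-19],"roll": 0},
  {"translation": [0,0,0],"roll": 0},
], fingers=0, grip_force=25)

```text
time: 13.75
tool_pos: [0.5743, -0.1375, 0.1988]
tool_rot: [3.135, -0.008, 0.322]
contact_force: [0.7, -0.8, -1.0]
opening: 0.0549
grip_force: 25.0
```

Request:
step_arm([
  {"translation": [8.4,-36.7,0],"roll": 0},
  {"translation": [8.4,-36.7,0],"roll": 0},
  {"translation": [8.4,-36.7,0],"roll": 0},
  {"translation": [8.4,-36.7,0],"roll": 0},
  {"translation": [8.4,-36.7,0],"roll": 0},
  {"translation": [8.4,-36.7,0],"roll": 0},
  {"translation": [8.4,-36.7,0],"roll": 0},
  {"translation": [8.4,-36.7,0],"roll": 0},
  {"translation": [8.4,-36.7,0],"roll": 0},
  {"translation": [8.4,-36.7,0],"roll": 0},
  {"translation": [8.4,-36.7,0],"roll": 0},
  {"translation": [0,0,0],"roll": 0},
])

```text
time: 14.75
tool_pos: [0.5295, 0.2816, 0.1911]
tool_rot: [-3.139, 0.002, 0.328]
contact_force: [0.7, -0.8, -1.2]
opening: 0.0551
grip_force: 25.0
```

```bash
python3 - <<'E'
from h import *
o=observe(); p=o['tool_pos']; print(p,o['tool_rot'],o['opening'],o['contact_force']); T=tins(); print(T)
plan(p,[[*slot(0),.044]],o['tool_rot'][2]); snap('scene','s2')
E
```

```text
[0.52953101 0.28162933 0.19108206] [-3.13896077e+00  1.54866919e-03  3.27799403e-01] 0.0550696783799907 [ 0.68906828 -0.75331558 -1.17839353]
[[ 7.288000e-01 -8.000000e-02  6.200000e+02  2.751581e+02  1.376323e+02]
 [ 7.181000e-01 -1.927000e-01  6.220000e+02  3.243666e+02  1.425707e+02]
 [ 4.561000e-01 -2.899000e-01  3.940000e+02  3.674645e+02  2.575482e+02]
 [ 4.464000e-01 -1.720000e-01  3.910000e+02  3.153043e+02  2.616522e+02]
 [ 4.441000e-01 -6.340000e-02  3.960000e+02  2.671465e+02  2.624848e+02]]
4 x [-0.4, 1.4, 36.8]  total [ -1.7   5.7 147.1]
```

View pics/s2.png

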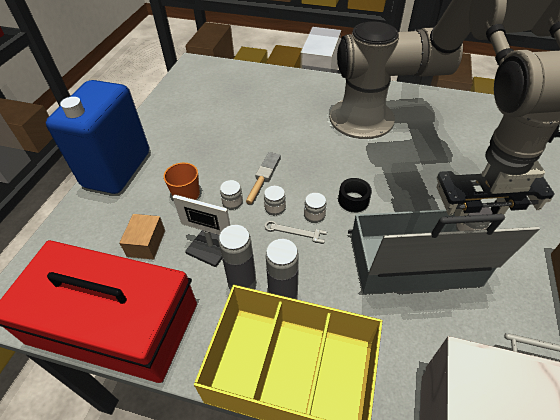

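The scene view shows the tin held over the bin at about (490,195), with the lid standing open behind the gripper. Lowering it in now.

Request:
step_arm([
  {"translation": [0,1,37],"roll": 0},
  {"translation": [0,1,37],"roll": 0},
  {"translation": [0,1,37],"roll": 0},
  {"translation": [0,0,24],"roll": 0},
  {"translation": [0,0,12],"roll": 0},
  {"translation": [0,0,0],"roll": 0},
  {"translation": [0,0,0],"roll": 0},
])

```text
time: 15.43
tool_pos: [0.5332, 0.272, 0.0461]
tool_rot: [3.141, -0.0, 0.321]
contact_force: [0.5, 0.3, -1.4]
opening: 0.0547
grip_force: 25.0
```

Request:
step_arm([
  {"translation": [0,0,0],"roll": 0},
  {"translation": [0,0,0],"roll": 0},
  {"translation": [0,0,0],"roll": 0},
  {"translation": [0,0,-30],"roll": 0},
  {"translation": [0,0,-30],"roll": 0},
  {"translation": [0,0,-30],"roll": 0},
  {"translation": [0,0,-30],"roll": 0},
  {"translation": [0,0,0],"roll": 0},
], fingers=0.72)

```text
time: 16.1
tool_pos: [0.536, 0.2741, 0.1738]
tool_rot: [-3.141, -0.014, 0.323]
contact_force: [0.2, -0.0, 0.7]
opening: 0.0661
grip_force: 0.0
```

Request:
step_arm([
  {"translation": [-18.9,29.4,0],"roll": 0},
  {"translation": [-18.9,29.4,0],"roll": 0},
  {"translation": [-18.9,29.4,0],"roll": 0},
  {"translation": [-18.9,29.4,0],"roll": 0},
  {"translation": [-18.9,29.4,0],"roll": 0},
  {"translation": [-18.9,29.4,0],"roll": 0},
  {"translation": [-18.9,29.4,0],"roll": 0},
  {"translation": [-18.9,29.4,0],"roll": 0},
  {"translation": [-18.9,29.4,0],"roll": 0},
  {"translation": [-18.9,29.4,0],"roll": 0},
  {"translation": [0,0,0],"roll": 0},
  {"translation": [0,0,0],"roll": 0},
], fingers=0.86)

```text
time: 17.1
tool_pos: [0.4465, -0.0674, 0.1665]
tool_rot: [3.141, -0.001, 0.318]
contact_force: [0.4, 0.1, 0.3]
opening: 0.079
grip_force: 0.0
```

```bash
python3 - <<'E'
from h import *
o=observe(); p=o['tool_pos']; print(p,o['tool_rot'],o['opening']); T=tins(); print(T); snap('wrist','w3')
plan(p,[[.444,-.0634,.031]],o['tool_rot'][2])
E
```

```text
[ 0.44651993 -0.06735777  0.16645612] [ 3.14069859e+00 -1.36818049e-03  3.18445398e-01] 0.07898054837254609
[[ 7.287000e-01 -8.010000e-02  6.170000e+02  2.751831e+02  1.376564e+02]
 [ 7.179000e-01 -1.927000e-01  6.200000e+02  3.243935e+02  1.426516e+02]
 [ 5.325000e-01  2.734000e-01  4.020000e+02  1.180945e+02  2.225597e+02]
 [ 4.561000e-01 -2.899000e-01  3.940000e+02  3.674670e+02  2.575457e+02]]
4 x [-0.3, -1.1, 33.9]  total [ -1.2  -4.5 135.5]
```

View pics/w3.png

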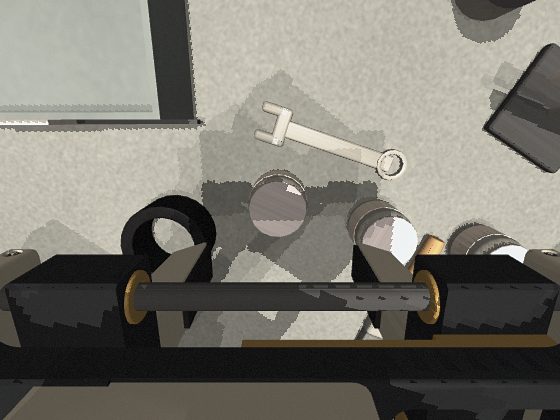

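The wrist view shows tin B at (278,205), centred between the fingers with the tape on the left at (165,235), clear of the finger. Tin A is in the bin.

Request:
step_arm([
  {"translation": [-0.4,-1.2,34],"roll": 0},
  {"translation": [-0.4,-1.2,34],"roll": 0},
  {"translation": [-0.4,-1.2,34],"roll": 0},
  {"translation": [0,0,20],"roll": 0},
  {"translation": [0,0,12],"roll": 0},
  {"translation": [0,0,0],"roll": 0},
])

```text
time: 17.7
tool_pos: [0.443, -0.0609, 0.0296]
tool_rot: [-3.139, 0.004, 0.325]
contact_force: [-0.3, 0.2, 0.3]
opening: 0.0787
grip_force: 0.0
```

Request:
step_arm([
  {"translation": [0,0,0],"roll": 0},
  {"translation": [0,0,0],"roll": 0},
  {"translation": [0,0,0],"roll": 0},
  {"translation": [0,0,0],"roll": 0},
  {"translation": [0,0,0],"roll": 0},
  {"translation": [0,0,0],"roll": 0},
  {"translation": [0,0,-20],"roll": 0},
  {"translation": [0,0,-40],"roll": 0},
  {"translation": [0,0,-40],"roll": 0},
  {"translation": [0,0,-40],"roll": 0},
  {"translation": [0,0,-19],"roll": 0},
  {"translation": [0,0,0],"roll": 0},
], fingers=0, grip_force=25)

```text
time: 18.7
tool_pos: [0.4465, -0.0637, 0.1955]
tool_rot: [3.136, -0.008, 0.322]
contact_force: [0.6, -0.2, -1.7]
opening: 0.0551
grip_force: 25.0
```

Request:
step_arm([
  {"translation": [27,-22,0],"roll": 0},
  {"translation": [27,-22,0],"roll": 0},
  {"translation": [27,-22,0],"roll": 0},
  {"translation": [27,-22,0],"roll": 0},
  {"translation": [27,-22,0],"roll": 0},
  {"translation": [27,-22,0],"roll": 0},
  {"translation": [27,-22,0],"roll": 0},
  {"translation": [0,0,0],"roll": 0},
  {"translation": [0,0,0],"roll": 0},
  {"translation": [0,0,0],"roll": 0},
])

```text
time: 19.53
tool_pos: [0.5737, 0.1426, 0.1891]
tool_rot: [-3.141, 0.003, 0.323]
contact_force: [0.1, 0.3, -1.8]
opening: 0.0553
grip_force: 25.0
```

```bash
python3 - <<'E'
from h import *
o=observe(); p=o['tool_pos']; print(p,o['tool_rot'],o['opening'],o['contact_force']); T=tins(); print(T)
plan(p,[[*slot(1),.044]],o['tool_rot'][2])
E
```

```text
[0.57372642 0.14261837 0.18909951] [-3.14146706  0.00336289  0.32266667] 0.05527997525617392 [ 0.06578355  0.31539276 -1.8451842 ]
[[ 7.287000e-01 -8.000000e-02  6.220000e+02  2.751463e+02  1.376543e+02]
 [ 7.181000e-01 -1.927000e-01  6.250000e+02  3.244048e+02  1.425808e+02]
 [ 4.560000e-01 -2.900000e-01  3.990000e+02  3.675163e+02  2.575865e+02]
 [ 4.463000e-01 -1.720000e-01  3.960000e+02  3.153283e+02  2.616793e+02]
 [ 3.444000e-01 -2.289000e-01  2.560000e+02  3.406133e+02  3.073281e+02]]
4 x [0.2, -0.0, 36.3]  total [ 6.000e-01 -1.000e-01  1.451e+02]
```

Request:
step_arm([
  {"translation": [0,0,37],"roll": 0},
  {"translation": [0,0,37],"roll": 0},
  {"translation": [0,0,37],"roll": 0},
  {"translation": [0,0,22],"roll": 0},
  {"translation": [0,0,12],"roll": 0},
  {"translation": [0,0,0],"roll": 0},
  {"translation": [0,0,0],"roll": 0},
])

```text
time: 20.17
tool_pos: [0.5743, 0.1419, 0.0457]
tool_rot: [-3.142, 0.001, 0.321]
contact_force: [0.1, 1.0, -0.8]
opening: 0.0553
grip_force: 25.0
```

Request:
step_arm([
  {"translation": [0,0,0],"roll": 0},
  {"translation": [0,0,0],"roll": 0},
  {"translation": [0,0,0],"roll": 0},
  {"translation": [0,0,-30],"roll": 0},
  {"translation": [0,0,-30],"roll": 0},
  {"translation": [0,0,-30],"roll": 0},
  {"translation": [0,0,-30],"roll": 0},
  {"translation": [0,0,0],"roll": 0},
], fingers=0.72)

```text
time: 20.83
tool_pos: [0.5782, 0.1435, 0.1736]
tool_rot: [3.139, -0.013, 0.323]
contact_force: [0.5, 0.2, 1.2]
opening: 0.0665
grip_force: 0.0
```

Request:
step_arm([
  {"translation": [-24.6,28.7,0],"roll": 0},
  {"translation": [-24.6,28.7,0],"roll": 0},
  {"translation": [-24.6,28.7,0],"roll": 0},
  {"translation": [-24.6,28.7,0],"roll": 0},
  {"translation": [-24.6,28.7,0],"roll": 0},
  {"translation": [-24.6,28.7,0],"roll": 0},
  {"translation": [-24.6,28.7,0],"roll": 0},
  {"translation": [-24.6,28.7,0],"roll": 0},
  {"translation": [-24.6,28.7,0],"roll": 0},
  {"translation": [0,0,0],"roll": 0},
  {"translation": [0,0,0],"roll": 0},
  {"translation": [0,0,0],"roll": 0},
], fingers=0.86)

```text
time: 21.83
tool_pos: [0.4467, -0.172, 0.1662]
tool_rot: [3.141, -0.001, 0.321]
contact_force: [0.6, 0.1, 0.2]
opening: 0.079
grip_force: 0.0
```

```bash
python3 - <<'E'
from h import *
o=observe(); p=o['tool_pos']; print(p,o['tool_rot'],o['opening']); T=tins(); print(T); snap('wrist','w4')
print([np.round(x['at'],3) for x in search_frame('wrist','tin1_mid')],proj('wrist',[.4463,-.172,.06]))
plan(p,[[.4463,-.172,.035]],o['tool_rot'][2])
E
```

```text
[ 0.44674008 -0.1719659   0.16622972] [ 3.14108297e+00 -8.78312392e-04  3.21470700e-01] 0.07899417309357136
[[ 7.287000e-01 -7.990000e-02  6.210000e+02  2.751240e+02  1.376586e+02]
 [ 7.181000e-01 -1.927000e-01  6.220000e+02  3.243666e+02  1.425707e+02]
 [ 5.753000e-01  1.430000e-01  3.990000e+02  1.763083e+02  2.039875e+02]
 [ 5.325000e-01  2.735000e-01  4.050000e+02  1.180148e+02  2.225753e+02]]
[] [281.13576454 208.58020041]
4 x [-0.1, -0.0, 32.8]  total [-4.000e-01 -1.000e-01  1.312e+02]
```

View pics/w4.png

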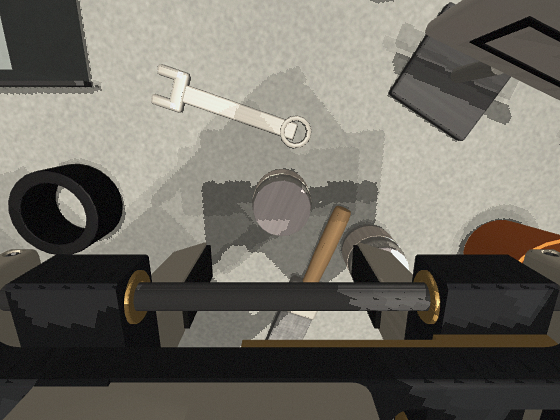

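Tin C's top is at (281,207), as predicted. The brush tip at (340,212) is low, so I'll grasp a little higher.

Request:
step_arm([
  {"translation": [0,0,33],"roll": 0},
  {"translation": [0,0,33],"roll": 0},
  {"translation": [0,0,33],"roll": 0},
  {"translation": [0,0,20],"roll": 0},
  {"translation": [0,0,11],"roll": 0},
  {"translation": [0,0,0],"roll": 0},
])

```text
time: 22.48
tool_pos: [0.4455, -0.1701, 0.0334]
tool_rot: [-3.138, 0.003, 0.324]
contact_force: [0.5, 0.7, -0.8]
opening: 0.079
grip_force: 0.0
```

Request:
step_arm([
  {"translation": [0,0,0],"roll": 0},
  {"translation": [0,0,0],"roll": 0},
  {"translation": [0,0,0],"roll": 0},
  {"translation": [0,0,0],"roll": 0},
  {"translation": [0,0,0],"roll": 0},
  {"translation": [0,0,0],"roll": 0},
  {"translation": [0,0,-20],"roll": 0},
  {"translation": [0,0,-40],"roll": 0},
  {"translation": [0,0,-40],"roll": 0},
  {"translation": [0,0,-40],"roll": 0},
  {"translation": [0,0,-15],"roll": 0},
  {"translation": [0,0,0],"roll": 0},
], fingers=0, grip_force=25)

```text
time: 23.48
tool_pos: [0.4484, -0.1733, 0.1951]
tool_rot: [3.135, -0.006, 0.322]
contact_force: [1.0, -0.2, -2.2]
opening: 0.0548
grip_force: 25.0
```

Request:
step_arm([
  {"translation": [13.3,-33.2,0],"roll": 0},
  {"translation": [13.3,-33.2,0],"roll": 0},
  {"translation": [13.3,-33.2,0],"roll": 0},
  {"translation": [13.3,-33.2,0],"roll": 0},
  {"translation": [13.3,-33.2,0],"roll": 0},
  {"translation": [13.3,-33.2,0],"roll": 0},
  {"translation": [13.3,-33.2,0],"roll": 0},
  {"translation": [13.3,-33.2,0],"roll": 0},
  {"translation": [13.3,-33.2,0],"roll": 0},
  {"translation": [13.3,-33.2,0],"roll": 0},
  {"translation": [13.3,-33.2,0],"roll": 0},
  {"translation": [13.3,-33.2,0],"roll": 0},
  {"translation": [0,0,0],"roll": 0},
  {"translation": [0,0,0],"roll": 0},
  {"translation": [0,0,0],"roll": 0},
])

```text
time: 24.73
tool_pos: [0.4709, 0.2557, 0.1891]
tool_rot: [3.141, 0.003, 0.323]
contact_force: [-0.0, -0.0, -1.1]
opening: 0.0551
grip_force: 25.0
```

```bash
python3 - <<'E'
from h import *
o=observe(); p=o['tool_pos']; print(p,o['tool_rot'],o['opening'],o['contact_force']); T=tins(); print(T)
plan(p,[[*slot(2),.049]],o['tool_rot'][2])
E
```

```text
[0.47089248 0.25572824 0.18911492] [3.14086876 0.00324588 0.32287123] 0.05507445048967147 [-4.97797514e-02 -1.11592997e-03 -1.11901777e+00]
[[ 7.287000e-01 -7.990000e-02  6.190000e+02  2.751099e+02  1.376607e+02]
 [ 7.180000e-01 -1.927000e-01  6.200000e+02  3.243726e+02  1.426129e+02]
 [ 5.754000e-01  1.430000e-01  3.970000e+02  1.763300e+02  2.039270e+02]
 [ 4.190000e-01 -2.809000e-01  3.990000e+02  3.635689e+02  2.740351e+02]
 [ 3.439000e-01 -2.285000e-01  2.540000e+02  3.404449e+02  3.075591e+02]]
4 x [0.0, -0.0, 35.0]  total [  0.2  -0.2 140.1]
```

Tin D was knocked to (.419,-.281). I'll place C, then aim at D again.

```bash
python3 - <<'E'
from h import *
plan([*slot(2),.165],[[.419,-.2809,.165]],PSI); plan([.419,-.2809,.19],[[*slot(3),.19]],PSI)
E
```

```text
15 x [-14.7, 32.8, -0.0]  total [-219.9  492.5   -0. ]
11 x [20.0, -32.0, -0.0]  total [ 219.9 -352.5   -0. ]
```

Request:
step_arm([
  {"translation": [0,0,37],"roll": 0},
  {"translation": [0,0,37],"roll": 0},
  {"translation": [0,0,37],"roll": 0},
  {"translation": [0,0,20],"roll": 0},
  {"translation": [0,0,9],"roll": 0},
  {"translation": [0,0,0],"roll": 0},
  {"translation": [0,0,0],"roll": 0},
])

```text
time: 25.37
tool_pos: [0.4725, 0.2557, 0.0515]
tool_rot: [3.141, -0.001, 0.321]
contact_force: [0.2, -0.2, -1.8]
opening: 0.0552
grip_force: 25.0
```

Request:
step_arm([
  {"translation": [0,0,0],"roll": 0},
  {"translation": [0,0,0],"roll": 0},
  {"translation": [0,0,0],"roll": 0},
  {"translation": [0,0,-30],"roll": 0},
  {"translation": [0,0,-30],"roll": 0},
  {"translation": [0,0,-30],"roll": 0},
  {"translation": [0,0,-30],"roll": 0},
  {"translation": [0,0,0],"roll": 0},
], fingers=0.72)

```text
time: 26.03
tool_pos: [0.475, 0.2577, 0.178]
tool_rot: [-3.141, -0.013, 0.323]
contact_force: [0.5, 1.0, 1.2]
opening: 0.066
grip_force: 0.0
```

Request:
step_arm([
  {"translation": [-14.7,32.8,0],"roll": 0},
  {"translation": [-14.7,32.8,0],"roll": 0},
  {"translation": [-14.7,32.8,0],"roll": 0},
  {"translation": [-14.7,32.8,0],"roll": 0},
  {"translation": [-14.7,32.8,0],"roll": 0},
  {"translation": [-14.7,32.8,0],"roll": 0},
  {"translation": [-14.7,32.8,0],"roll": 0},
  {"translation": [-14.7,32.8,0],"roll": 0},
  {"translation": [-14.7,32.8,0],"roll": 0},
  {"translation": [-14.7,32.8,0],"roll": 0},
  {"translation": [-14.7,32.8,0],"roll": 0},
  {"translation": [-14.7,32.8,0],"roll": 0},
  {"translation": [-14.7,32.8,0],"roll": 0},
  {"translation": [-14.7,32.8,0],"roll": 0},
  {"translation": [-14.7,32.8,0],"roll": 0},
  {"translation": [0,0,0],"roll": 0},
  {"translation": [0,0,0],"roll": 0},
  {"translation": [0,0,0],"roll": 0},
], fingers=0.86)

```text
time: 27.53
tool_pos: [0.4183, -0.2797, 0.171]
tool_rot: [-3.141, -0.0, 0.322]
contact_force: [0.7, 0.4, 0.6]
opening: 0.0789
grip_force: 0.0
```

```bash
python3 - <<'E'
from h import *
o=observe(); p=o['tool_pos']; print(p,o['tool_rot'],o['opening']); T=tins(); print(T); snap('wrist','w5')
print(proj('wrist',[.419,-.2809,.06]))
plan(p,[[.419,-.2809,.035]],o['tool_rot'][2])
E
```

```text
[ 0.41830142 -0.27970862  0.17095105] [-3.14143432e+00 -1.94686549e-04  3.21838686e-01] 0.0788732386339064
[[ 7.287000e-01 -8.000000e-02  6.220000e+02  2.751463e+02  1.376543e+02]
 [ 7.181000e-01 -1.927000e-01  6.220000e+02  3.244051e+02  1.425788e+02]
 [ 5.753000e-01  1.431000e-01  4.000000e+02  1.762575e+02  2.039675e+02]
 [ 5.325000e-01  2.735000e-01  4.050000e+02  1.180148e+02  2.225753e+02]
 [ 4.726000e-01  2.577000e-01  4.060000e+02  1.244507e+02  2.492118e+02]]
[282.47433765 206.14055249]
4 x [0.1, 0.4, 34.0]  total [  0.3   1.4 136. ]
```

View pics/w5.png

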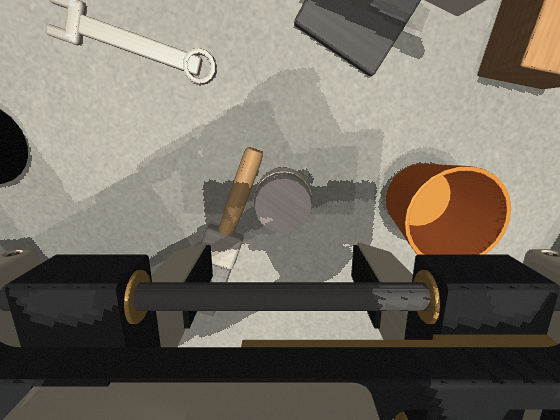

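The tin D top is at (283,203), beside the brush handle at (240,190). The fingers stay above the brush.

Request:
step_arm([
  {"translation": [0,0.3,34],"roll": 0},
  {"translation": [0,0.3,34],"roll": 0},
  {"translation": [0,0.3,34],"roll": 0},
  {"translation": [0,0,20],"roll": 0},
  {"translation": [0,0,11],"roll": 0},
  {"translation": [0,0,0],"roll": 0},
])

```text
time: 28.13
tool_pos: [0.4178, -0.2786, 0.0356]
tool_rot: [-3.137, 0.002, 0.324]
contact_force: [-0.8, -0.1, -0.2]
opening: 0.0792
grip_force: 0.0
```

Request:
step_arm([
  {"translation": [0,0,0],"roll": 0},
  {"translation": [0,0,0],"roll": 0},
  {"translation": [0,0,0],"roll": 0},
  {"translation": [0,0,0],"roll": 0},
  {"translation": [0,0,0],"roll": 0},
  {"translation": [0,0,0],"roll": 0},
  {"translation": [0,0,-20],"roll": 0},
  {"translation": [0,0,-40],"roll": 0},
  {"translation": [0,0,-40],"roll": 0},
  {"translation": [0,0,-40],"roll": 0},
  {"translation": [0,0,-15],"roll": 0},
  {"translation": [0,0,0],"roll": 0},
], fingers=0, grip_force=25)

```text
time: 29.13
tool_pos: [0.4204, -0.2826, 0.1973]
tool_rot: [3.133, -0.004, 0.322]
contact_force: [0.2, 0.1, -1.4]
opening: 0.0545
grip_force: 25.0
```

Request:
step_arm([
  {"translation": [20,-32,0],"roll": 0},
  {"translation": [20,-32,0],"roll": 0},
  {"translation": [20,-32,0],"roll": 0},
  {"translation": [20,-32,0],"roll": 0},
  {"translation": [20,-32,0],"roll": 0},
  {"translation": [20,-32,0],"roll": 0},
  {"translation": [20,-32,0],"roll": 0},
  {"translation": [20,-32,0],"roll": 0},
  {"translation": [20,-32,0],"roll": 0},
  {"translation": [20,-32,0],"roll": 0},
  {"translation": [20,-32,0],"roll": 0},
  {"translation": [0,0,0],"roll": 0},
  {"translation": [0,0,0],"roll": 0},
  {"translation": [0,0,0],"roll": 0},
])

```text
time: 30.3
tool_pos: [0.515, 0.1222, 0.1912]
tool_rot: [-3.141, 0.003, 0.323]
contact_force: [0.2, -0.8, -1.6]
opening: 0.0549
grip_force: 25.0
```

```bash
python3 - <<'E'
from h import *
o=observe(); p=o['tool_pos']; print(p,o['tool_rot'],o['opening'],o['contact_force']); T=tins(); print(T)
plan(p,[[*slot(3),.049]],o['tool_rot'][2])
E
```

```text
[0.51498819 0.12222851 0.19124647] [-3.14148462e+00  3.04967470e-03  3.23013445e-01] 0.05492358842887006 [ 0.18032722 -0.81529505 -1.62551961]
[[ 7.287000e-01 -8.000000e-02  6.220000e+02  2.751463e+02  1.376543e+02]
 [ 7.180000e-01 -1.927000e-01  6.260000e+02  3.243914e+02  1.425958e+02]
 [ 3.439000e-01 -2.286000e-01  2.550000e+02  3.404784e+02  3.075333e+02]]
4 x [0.2, -0.2, 35.6]  total [  0.8  -0.8 142.2]
```

Request:
step_arm([
  {"translation": [0,0,37],"roll": 0},
  {"translation": [0,0,37],"roll": 0},
  {"translation": [0,0,37],"roll": 0},
  {"translation": [0,0,22],"roll": 0},
  {"translation": [0,0,9],"roll": 0},
  {"translation": [0,0,0],"roll": 0},
  {"translation": [0,0,0],"roll": 0},
])

```text
time: 30.93
tool_pos: [0.5165, 0.1217, 0.0515]
tool_rot: [3.141, -0.001, 0.321]
contact_force: [1.2, 0.9, -1.8]
opening: 0.0548
grip_force: 25.0
```

Request:
step_arm([
  {"translation": [0,0,0],"roll": 0},
  {"translation": [0,0,0],"roll": 0},
  {"translation": [0,0,0],"roll": 0},
  {"translation": [0,0,-30],"roll": 0},
  {"translation": [0,0,-30],"roll": 0},
  {"translation": [0,0,-30],"roll": 0},
  {"translation": [-15,0,-35],"roll": 0},
  {"translation": [-15,0,-35],"roll": 0},
  {"translation": [-15,0,-35],"roll": 0},
  {"translation": [-15,0,-35],"roll": 0},
  {"translation": [-10,0,-35],"roll": 0},
  {"translation": [0,0,-30],"roll": 0},
  {"translation": [0,0,0],"roll": 0},
], fingers=0.72)

```text
time: 32.02
tool_pos: [0.451, 0.1005, 0.3533]
tool_rot: [3.138, -0.014, 0.322]
contact_force: [0.6, -0.2, 0.5]
opening: 0.0658
grip_force: 0.0
```

Request:
step_arm([
  {"translation": [0,0,0],"roll": -0.121},
  {"translation": [0,0,0],"roll": -0.121},
  {"translation": [0,0,0],"roll": -0.121},
  {"translation": [0,0,0],"roll": -0.121},
  {"translation": [0,0,0],"roll": -0.121},
  {"translation": [0,0,0],"roll": -0.121},
  {"translation": [0,0,0],"roll": -0.121},
  {"translation": [0,0,0],"roll": -0.121},
  {"translation": [0,0,0],"roll": -0.121},
  {"translation": [0,0,0],"roll": -0.121},
  {"translation": [0,0,0],"roll": -0.121},
  {"translation": [0,0,0],"roll": -0.121},
  {"translation": [0,0,0],"roll": -0.119},
  {"translation": [0,0,0],"roll": 0},
  {"translation": [0,0,0],"roll": 0},
], fingers=0.35)

```text
time: 33.27
tool_pos: [0.4494, 0.1004, 0.3461]
tool_rot: [3.141, 0.0, 1.89]
contact_force: [-0.6, -0.2, -0.3]
opening: 0.0323
grip_force: 0.0
```

```bash
python3 - <<'E'
from h import *
o=observe(); p=o['tool_pos']; print(p,o['tool_rot'],o['opening'],o['contact_force']); T=tins(); print(T); snap('top','t5')
for t in T:
    v=t[:2]-BIN; print(v@BX,v@BY)
h=handle(1.7); print(h); plan(p,[[*h[:2],.35],[*h[:2],h[2]-.019]],o['tool_rot'][2])
E
```

```text
[0.44944019 0.10041269 0.34612135] [3.14069159e+00 3.53973850e-04 1.88988480e+00] 0.032334683162547784 [-0.5947634  -0.17933576 -0.28361009]
[[ 7.287000e-01 -8.000000e-02  6.220000e+02  2.751463e+02  1.376543e+02]
 [ 7.179000e-01 -1.927000e-01  6.220000e+02  3.243698e+02  1.426431e+02]
 [ 5.756000e-01  1.432000e-01  3.970000e+02  1.762141e+02  2.038262e+02]
 [ 5.212000e-01  1.242000e-01  3.310000e+02  1.842417e+02  2.278822e+02]
 [ 3.440000e-01 -2.286000e-01  2.560000e+02  3.405039e+02  3.075039e+02]]
0.106565599026452 -0.33044945076361487
0.06051029283021996 -0.4338749735864235
0.03233344556974769 -0.07016607174532201
-0.02528453118118344 -0.07089322725080911
-0.3054156211497594 -0.3490914523224612
[0.62709495 0.23446173 0.29885474]
6 x [11.9, 35.1, -0.6]  total [ 71.6 210.7  -3.9]
2 x [0.0, 0.0, 35.0]  total [ 0.   0.  70.1]
```

View pics/t5.png

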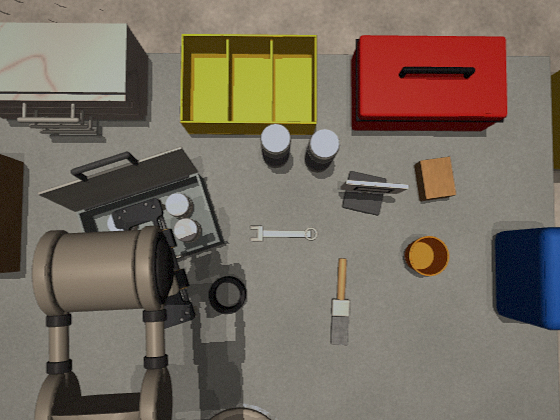

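The top view shows the bench cleared of short tins, two tins visible in the bin at (177,204) and (186,229), and the lid open with its handle at about (104,163). Next I'll grasp the handle.

Request:
step_arm([
  {"translation": [11.9,35.1,-0.6],"roll": 0},
  {"translation": [11.9,35.1,-0.6],"roll": 0},
  {"translation": [11.9,35.1,-0.6],"roll": 0},
  {"translation": [11.9,35.1,-0.6],"roll": 0},
  {"translation": [11.9,35.1,-0.6],"roll": 0},
  {"translation": [11.9,35.1,-0.6],"roll": 0},
  {"translation": [0,0,0],"roll": 0},
  {"translation": [0,0,0],"roll": 0},
  {"translation": [0,0,20],"roll": 0},
  {"translation": [0,0,20],"roll": 0},
  {"translation": [0,0,15],"roll": 0},
  {"translation": [0,0,15],"roll": 0},
  {"translation": [0,0,0],"roll": 0},
])

```text
time: 34.45
tool_pos: [0.6245, 0.2336, 0.2774]
tool_rot: [-3.137, -0.0, 1.891]
contact_force: [-0.3, -0.0, -0.4]
opening: 0.032
grip_force: 0.0
```

Request:
step_arm([
  {"translation": [0,0,0],"roll": 0},
  {"translation": [0,0,0],"roll": 0},
  {"translation": [0,0,0],"roll": 0},
  {"translation": [0,0,0],"roll": 0},
  {"translation": [0,0,0],"roll": 0},
  {"translation": [0,0,0],"roll": 0},
], fingers=0, grip_force=20)

```text
time: 34.95
tool_pos: [0.6275, 0.2349, 0.281]
tool_rot: [3.138, 0.0, 1.893]
contact_force: [1.8, -0.1, 6.3]
opening: 0.0111
grip_force: 20.0
```

```bash
python3 - <<'E'
from h import *
o=observe(); p=o['tool_pos']; print(p,o['tool_rot'],o['opening'],o['contact_force'])
v=p+[0,0,.019]-HINGE; t0=np.arctan2(v[2],-v[:2]@BX)-.0142; print(v[:2]@BX,v[2],t0)
prev=handle(t0)
for t in np.linspace(t0,-.01,32)[1:]:
    h=handle(t); print(round(t,2),d(prev,h,PSI+np.pi/2)[1:]); prev=h
E
```

```text
[0.62747717 0.23494624 0.28104043] [3.13776094e+00 4.89166807e-04 1.89314131e+00] 0.011111644861763087 [ 1.80359683 -0.08471869  6.34879018]
0.030677554718543547 0.21004043141380727 1.7016263325971546
1.65 [-11.6, -1.4]
1.59 [-11.6, -0.7]
1.54 [-11.6, -0.1]
1.48 [-11.6, 0.6]
1.43 [-11.6, 1.2]
1.37 [-11.5, 1.8]
1.32 [-11.4, 2.5]
1.26 [-11.2, 3.1]
1.2 [-11.0, 3.7]
1.15 [-10.8, 4.3]
1.09 [-10.6, 4.9]
1.04 [-10.3, 5.5]
0.98 [-10.0, 6.0]
0.93 [-9.6, 6.6]
0.87 [-9.2, 7.1]
0.82 [-8.8, 7.6]
0.76 [-8.4, 8.1]
0.71 [-7.9, 8.5]
0.65 [-7.5, 9.0]
0.6 [-6.9, 9.3]
0.54 [-6.4, 9.7]
0.49 [-5.9, 10.1]
0.43 [-5.3, 10.4]
0.38 [-4.7, 10.6]
0.32 [-4.1, 10.9]
0.27 [-3.5, 11.1]
0.21 [-2.9, 11.3]
0.16 [-2.3, 11.4]
0.1 [-1.7, 11.5]
0.05 [-1.0, 11.6]
-0.01 [-0.4, 11.6]
```

Request:
step_arm([
  {"translation": [0,-6,-1.5],"roll": 0},
  {"translation": [0,-8,-1],"roll": 0},
  {"translation": [0,-9.2,-0.6],"roll": 0},
  {"translation": [0,-11.6,0],"roll": 0},
  {"translation": [0,-11.6,0.6],"roll": 0},
  {"translation": [0,-11.6,1.2],"roll": 0},
  {"translation": [0,-11.5,1.8],"roll": 0},
  {"translation": [0,-11.4,2.5],"roll": 0},
  {"translation": [0,-11.2,3.1],"roll": 0},
  {"translation": [0,-11,3.7],"roll": 0},
  {"translation": [0,-10.8,4.3],"roll": 0},
  {"translation": [0,-10.6,4.9],"roll": 0},
  {"translation": [0,0,0],"roll": 0},
  {"translation": [0,0,0],"roll": 0},
])

```text
time: 36.12
tool_pos: [0.5082, 0.1956, 0.2609]
tool_rot: [-3.142, -0.001, 1.893]
contact_force: [-1.2, 1.8, 4.0]
opening: 0.0112
grip_force: 20.0
```

```bash
cat >> h.py <<'E'
def lid():
    o=observe(); p=o['tool_pos']; f=o['contact_force']
    v=p+[0,0,.019]-HINGE; t=np.arctan2(v[2],-v[:2]@BX)-.0142; e=np.array([-np.cos(t),np.sin(t)])
    F=np.array([f[:2]@BX,f[2]]); print('th',t,'r',np.hypot(v[:2]@BX,v[2]),'F radial',F@e,'F opening',F@[np.sin(t),np.cos(t)],'open',o['opening'])
E
python3 -c "from h import *; lid()"
```

```text
th 1.092991944288651 r 0.21229207728053343 F radial 3.86673944174271 F opening 1.305646064498998 open 0.01117433489775692
```

Request:
step_arm([
  {"translation": [0,-10.3,5.5],"roll": 0},
  {"translation": [0,-10,6],"roll": 0},
  {"translation": [0,-9.6,6.6],"roll": 0},
  {"translation": [0,-9.2,7.1],"roll": 0},
  {"translation": [0,-8.8,7.6],"roll": 0},
  {"translation": [0,-8.4,8.1],"roll": 0},
  {"translation": [0,-7.9,8.5],"roll": 0},
  {"translation": [0,-7.5,9],"roll": 0},
  {"translation": [0,-6.9,9.3],"roll": 0},
  {"translation": [0,-6.4,9.7],"roll": 0},
  {"translation": [0,-5.9,10.1],"roll": 0},
  {"translation": [0,0,0],"roll": 0},
  {"translation": [0,0,0],"roll": 0},
])

```text
time: 37.2
tool_pos: [0.4228, 0.1671, 0.1729]
tool_rot: [-3.141, -0.001, 1.893]
contact_force: [-0.3, 4.3, -1.4]
opening: 0.011
grip_force: 20.0
```

```bash
python3 -c "from h import *; lid()"
```

```text
th 0.48932448251018024 r 0.21121063231181128 F radial -1.6270747368431238 F opening -0.6740754886668401 open 0.010982811309937765
```

Request:
step_arm([
  {"translation": [0,-5.3,10.4],"roll": 0},
  {"translation": [0,-4.7,10.6],"roll": 0},
  {"translation": [0,-4.1,10.9],"roll": 0},
  {"translation": [0,-3.5,11.1],"roll": 0},
  {"translation": [0,-2.9,11.3],"roll": 0},
  {"translation": [0,-2.3,11.4],"roll": 0},
  {"translation": [0,-1.7,11.5],"roll": 0},
  {"translation": [0,-1,9],"roll": 0},
  {"translation": [0,-0.5,6],"roll": 0},
  {"translation": [0,0,4],"roll": 0},
  {"translation": [0,0,2],"roll": 0},
  {"translation": [0,0,0],"roll": 0},
  {"translation": [0,0,0],"roll": 0},
])

```text
time: 38.28
tool_pos: [0.3986, 0.1587, 0.0751]
tool_rot: [3.14, -0.0, 1.893]
contact_force: [-0.2, 4.3, 0.4]
opening: 0.0116
grip_force: 20.0
```

```bash
python3 -c "from h import *; lid()"
```

```text
th 0.0054877270781168615 r 0.21063236018132098 F radial -1.14763385606208 F opening 0.4132527670886015 open 0.011603536093114484
```

The lid is down and was held all the way. I'll release it, lift off and measure the sign again.

Request:
step_arm([
  {"translation": [0,0,1.5],"roll": 0},
  {"translation": [0,0,0],"roll": 0},
  {"translation": [0,0,0],"roll": 0},
])

```text
time: 38.53
tool_pos: [0.3986, 0.1587, 0.0741]
tool_rot: [3.14, 0.0, 1.893]
contact_force: [-0.2, 4.4, 7.0]
opening: 0.0112
grip_force: 20.0
```

Request:
step_arm([
  {"translation": [0,0,0],"roll": 0},
  {"translation": [0,0,0],"roll": 0},
  {"translation": [0,0,0],"roll": 0},
  {"translation": [0,0,-15],"roll": 0},
  {"translation": [0,0,-30],"roll": 0},
  {"translation": [0,0,-35],"roll": 0},
  {"translation": [0,0,-35],"roll": 0},
  {"translation": [0,0,-35],"roll": 0},
  {"translation": [0,0,-15],"roll": 0},
  {"translation": [0,0,0],"roll": 0.097},
  {"translation": [0,0,0],"roll": 0.097},
  {"translation": [0,0,0],"roll": 0.097},
  {"translation": [0,0,0],"roll": 0.097},
  {"translation": [0,0,0],"roll": 0},
  {"translation": [0,0,0],"roll": 0},
], fingers=0.28)

```text
time: 39.78
tool_pos: [0.3976, 0.158, 0.238]
tool_rot: [-3.141, 0.001, 1.508]
contact_force: [0.4, -0.6, 0.5]
opening: 0.026
grip_force: 0.0
```

```bash
python3 - <<'E'
from h import *
o=observe(); p=o['tool_pos']; print(p,o['tool_rot'],o['opening'],o['contact_force'])
im=snap('top','t6'); print(tins())
cv2.imwrite('pics/c6.png',np.hstack([cv2.resize(im[165:230,335:415,::-1],None,fx=5,fy=5,interpolation=2),cv2.resize(im[165:295,65:225,::-1],None,fx=2.5,fy=2.5)]))
plan(p,[[.609,-.2922,.24],[.609,-.2922,.141]],o['tool_rot'][2])
E
```

```text
[0.39755796 0.15801059 0.23803354] [-3.14108257e+00  6.61708414e-04  1.50798004e+00] 0.025972439079945515 [ 0.40365167 -0.5885427   0.48307542]
[[ 9.605000e-01 -2.439000e-01  2.780000e+02  3.463633e+02  3.927700e+01]
 [ 7.286000e-01 -8.000000e-02  6.050000e+02  2.751339e+02  1.376793e+02]
 [ 7.180000e-01 -1.927000e-01  6.150000e+02  3.243756e+02  1.426146e+02]]
14 x [-31.1, 17.1, -0.1]  total [-436.   239.3   -2. ]
3 x [0.0, 0.0, 33.0]  total [ 0.  0. 99.]
```

View pics/c6.png

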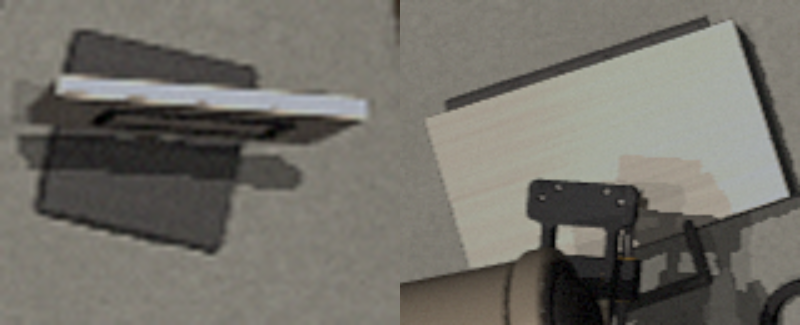

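The crop shows the lid shut and the sign's top edge running from (57,86) to (367,110) in crop pixels, so the sign is tilted about -0.07 rad. Moving to the sign.

Request:
step_arm([
  {"translation": [-31.1,17.1,0],"roll": 0},
  {"translation": [-31.1,17.1,0],"roll": 0},
  {"translation": [-31.1,17.1,0],"roll": 0},
  {"translation": [-31.1,17.1,0],"roll": 0},
  {"translation": [-31.1,17.1,0],"roll": 0},
  {"translation": [-31.1,17.1,0],"roll": 0},
  {"translation": [-31.1,17.1,0],"roll": 0},
  {"translation": [-31.1,17.1,0],"roll": 0},
  {"translation": [-31.1,17.1,0],"roll": 0},
  {"translation": [-31.1,17.1,0],"roll": 0},
  {"translation": [-31.1,17.1,0],"roll": 0},
  {"translation": [-31.1,17.1,0],"roll": 0},
  {"translation": [-31.1,17.1,0],"roll": 0},
  {"translation": [-31.1,17.1,0],"roll": 0},
  {"translation": [0,0,0],"roll": 0},
  {"translation": [0,0,0],"roll": 0},
  {"translation": [0,0,0],"roll": 0},
], fingers=0.36)

```text
time: 41.3
tool_pos: [0.6077, -0.2914, 0.2375]
tool_rot: [-3.14, -0.001, 1.506]
contact_force: [0.6, 1.5, 0.0]
opening: 0.0333
grip_force: 0.0
```

```bash
python3 - <<'E'
from h import *
o=observe(); p=o['tool_pos']; print(p,o['tool_rot'],o['opening'],o['qpos'])
snap('wrist','w7'); a=np.array([.608,-.2922,.17]); y=np.array([.07,.997,0])*.065
print(proj('wrist',a),proj('wrist',a+y),proj('wrist',a-y))
plan(p,[[.6085,-.2922,.141]],o['tool_rot'][2])
E
```

```text
[ 0.607718   -0.291363    0.23751577] [-3.14028609e+00 -9.77759248e-04  1.50621039e+00] 0.03334348108290019 [-5.60781054e-01  6.23942106e-01  1.03069747e+00  2.38614740e-04
  1.48856757e+00 -4.96215549e-01]
[282.00797648 221.47248864] [282.5100311  135.54761891] [281.57725453 295.18902373]
3 x [-0.3, 0.3, 32.2]  total [-0.8  0.8 96.5]
```

View pics/w7.png

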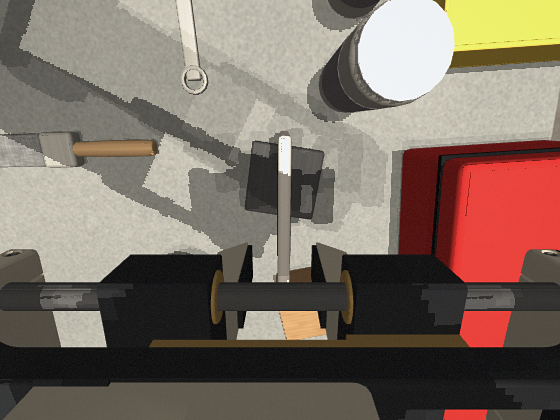

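The plate's top edge shows at columns 280 to 290, centred between the fingers. I'll go down, pinch it and twist.

Request:
step_arm([
  {"translation": [-0.3,0.3,32],"roll": 0},
  {"translation": [-0.3,0.3,32],"roll": 0},
  {"translation": [-0.3,0.3,20],"roll": 0},
  {"translation": [0,0,12],"roll": 0},
  {"translation": [0,0,0],"roll": 0},
  {"translation": [0,0,0],"roll": 0},
])

```text
time: 41.85
tool_pos: [0.6089, -0.2916, 0.1428]
tool_rot: [-3.141, -0.0, 1.507]
contact_force: [0.2, 1.0, 0.2]
opening: 0.033
grip_force: 0.0
```

Request:
step_arm([
  {"translation": [0,0,0],"roll": 0},
  {"translation": [0,0,0],"roll": 0},
  {"translation": [0,0,0],"roll": 0},
  {"translation": [0,0,0],"roll": 0},
  {"translation": [0,0,0],"roll": 0},
  {"translation": [0,0,0],"roll": 0},
], fingers=0, grip_force=15)

```text
time: 42.35
tool_pos: [0.6092, -0.2929, 0.1432]
tool_rot: [3.14, 0.001, 1.505]
contact_force: [-0.5, 0.4, 4.4]
opening: 0.0099
grip_force: 15.0
```

Request:
step_arm([
  {"translation": [0,0,0],"roll": 0.08},
  {"translation": [0,0,0],"roll": 0.11},
  {"translation": [0,0,0],"roll": 0.11},
  {"translation": [0,0,0],"roll": 0.11},
  {"translation": [0,0,0],"roll": 0.11},
  {"translation": [0,0,0],"roll": 0.11},
  {"translation": [0,0,0],"roll": 0.11},
  {"translation": [0,0,0],"roll": 0.11},
  {"translation": [0,0,0],"roll": 0.11},
  {"translation": [0,0,0],"roll": 0.1},
  {"translation": [0,0,0],"roll": 0.1},
  {"translation": [0,0,0],"roll": 0.1},
  {"translation": [0,0,0],"roll": 0.1},
  {"translation": [0,0,0],"roll": 0.1},
  {"translation": [0,0,0],"roll": 0.1},
  {"translation": [0,0,0],"roll": 0.08},
  {"translation": [0,0,0],"roll": 0},
  {"translation": [0,0,0],"roll": 0},
])

```text
time: 43.85
tool_pos: [0.6076, -0.2909, 0.1432]
tool_rot: [-3.139, 0.003, -0.135]
contact_force: [-7.7, 7.8, 9.6]
opening: 0.0099
grip_force: 15.0
```

Request:
step_arm([
  {"translation": [-1.2,-1,-1],"roll": 0},
  {"translation": [0,0,0],"roll": 0.08},
  {"translation": [0,0,0],"roll": 0.11},
  {"translation": [0,0,0],"roll": 0.11},
  {"translation": [0,0,0],"roll": 0.11},
  {"translation": [0,0,0],"roll": 0.11},
  {"translation": [0,0,0],"roll": 0.11},
  {"translation": [0,0,0],"roll": 0.11},
  {"translation": [0,0,0],"roll": 0.11},
  {"translation": [0,0,0],"roll": 0.11},
  {"translation": [0,0,0],"roll": 0.1},
  {"translation": [0,0,0],"roll": 0.1},
  {"translation": [0,0,0],"roll": 0.1},
  {"translation": [0,0,0],"roll": 0.1},
  {"translation": [0,0,0],"roll": 0.1},
  {"translation": [0,0,0],"roll": 0.1},
  {"translation": [0,0,0],"roll": 0.08},
  {"translation": [0,0,0],"roll": 0},
  {"translation": [0,0,0],"roll": 0},
  {"translation": [0,0,0],"roll": 0},
])

```text
time: 45.52
tool_pos: [0.6096, -0.2894, 0.1433]
tool_rot: [-3.139, 0.003, -1.774]
contact_force: [5.6, 7.1, 0.7]
opening: 0.0097
grip_force: 15.0
```

Request:
step_arm([
  {"translation": [0,0,0],"roll": 0},
  {"translation": [0,0,0],"roll": 0},
  {"translation": [0,0,0],"roll": 0},
  {"translation": [0,0,0],"roll": 0},
  {"translation": [0,0,-15],"roll": 0},
  {"translation": [0,0,-25],"roll": 0},
  {"translation": [0,0,-30],"roll": 0},
  {"translation": [0,0,-30],"roll": 0},
  {"translation": [36,0,0],"roll": 0},
  {"translation": [36,0,0],"roll": 0},
  {"translation": [36,0,0],"roll": 0},
  {"translation": [36,0,0],"roll": 0},
  {"translation": [0,-36,0],"roll": 0},
  {"translation": [0,-36,0],"roll": 0},
  {"translation": [0,-36,0],"roll": 0},
  {"translation": [0,-36,0],"roll": 0},
  {"translation": [0,0,0],"roll": 0},
  {"translation": [0,0,0],"roll": 0},
], fingers=0.4)

```text
time: 47.02
tool_pos: [0.6859, -0.4542, 0.2368]
tool_rot: [-3.139, -0.001, -1.774]
contact_force: [-0.4, 0.2, 0.1]
opening: 0.0364
grip_force: 0.0
```

```bash
python3 - <<'E'
from h import *
o=observe(); print(o['tool_pos'],o['tool_rot'],o['contact_force'])
t=snap('top','t8'); s=snap('scene','s8'); print(tins())
A=cv2.resize(t[165:230,335:415],None,fx=5,fy=5,interpolation=2); B=cv2.resize(s[130:270,90:250],(400,325))
C=cv2.resize(t,(400,300)); D=cv2.resize(s,(400,300))[:275]
cv2.imwrite('pics/c8.png',np.vstack([np.hstack([A,B]),np.hstack([C[:275],D])])[:,:,::-1])
E
```

```text
[ 0.68588095 -0.45417111  0.23684558] [-3.13927055e+00 -8.25481015e-04 -1.77430708e+00] [-0.42046386  0.17559044  0.05272078]
[[ 9.592000e-01 -2.431000e-01  2.570000e+02  3.460389e+02  3.980540e+01]
 [ 7.287000e-01 -8.000000e-02  6.060000e+02  2.751320e+02  1.376452e+02]
 [ 7.178000e-01 -1.927000e-01  6.130000e+02  3.243670e+02  1.426770e+02]]
```

View pics/c8.png

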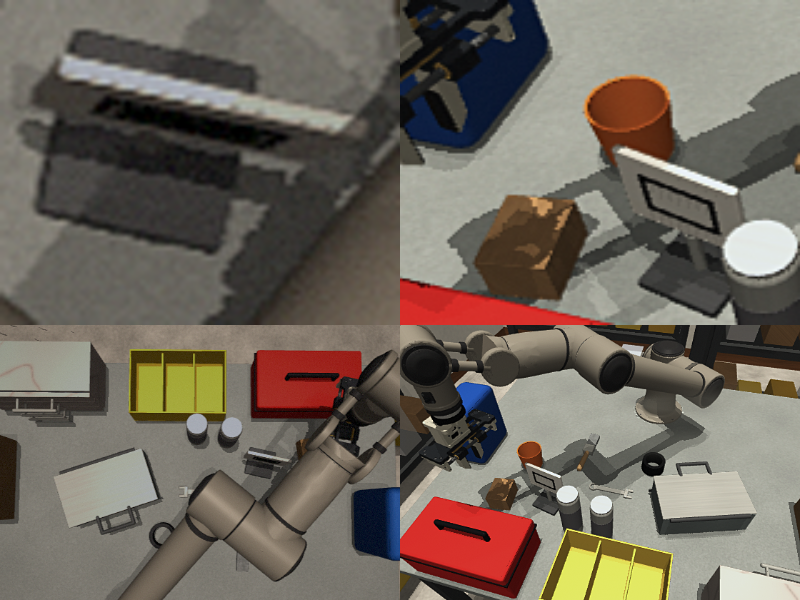

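The crops show the sign parallel to its foot, its hollow face now at the back and the full face to the front. The lid is shut, no short tins are left on the bench, and the robot is clear of everything.

```bash
python3 -c "from cell import *; print(hand_in())"
```

```text
the job is handed in; nothing more can be done
None
```

I put all four short tins in the bin, shut the lid again, keeping hold of it while it moved both ways, and turned the sign so its full face looks to the front; then I handed the job in (no verdict was returned).

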